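# Spread rivets on the drying tray and run them in the tray dryer

## Robot

A 6-joint arm with a two-finger parallel gripper is mounted at the origin on the work surface. World frame = base frame: x ahead of the robot, y to its left, z up, the work surface at z = 0. Lengths are in mm, angles in rad, forces in N, time in s.
With the tool pointing down it reaches from about 275 to 1000 mm from the base axis. Payload 8.4 kg.
Tool frame: the origin (TCP) lies at the very end of the fingers, on their centre line; the grasp point (between the pads) lies 19 mm behind it; z points along the fingers, y is the direction in which the jaws open and shut (so a half turn about z gives the same grasp; the last joint's range is limited). The gripper opens to 85 mm and grips with 20 to 120 N. Pads are 22 mm wide; open, the fingers measure 114 mm over their backs; the gripper's body (76 mm by 85 mm) begins 54 mm behind the grasp point. The pads swing forward as they close: fully open they stand 13 mm farther back than shut.
Start: joints at [-1.297, 0.353, 1.633, -0, 1.155, -0.002], TCP at [170.196, -601.383, 231.281] pointing down, gripper open.
Joint ranges: [-2.63, 2.63], [-0.92, 2.1], [0.06, 2.66], [-1.3, 4.44], [0, 2.69], [-3.02, 3.02]. Speed limits (rad/s): [2.22, 2.22, 2.79, 3.14, 3.14, 3.14].

## Interface

Orientations are given as [roll, pitch, yaw] about the fixed x, y, z axes, in that order (R = Rz(yaw) Ry(pitch) Rx(roll)).
In Python, from rig import r gives the robot as it stands.
- The arm moves only by the tool jog_arm, never from a script. Its argument "increments" is text: rows parted by semicolons, each of 7 numbers parted by spaces: the shift along the tool's x, y, z in cm, then the turn, a rotation vector about the tool's x, y, z in rad, then the opening, from -1 (shut) to 1 (fully open). A call has exactly 8 rows; each row shifts and turns the commanded pose from where the row before left it, along the tool's axes as they then stand; what a row does not reach is not made up. A row lasts 1/10 s, in which the tool goes at most 50 mm and 8.59 degrees, less where a joint would pass 70% of its speed; a pose out of reach is approached as far as the arm can. A call with a gripper value outside its range is refused whole. The fingers move at their own pace and stop on an object; "squeeze" is the grip in N (left out, the last holds). Time passes only in rows, so rows that do not move let the fingers close, or fill a call up. It gives the time, the measured TCP pose, the force and the opening at its end, in the units of the state.
- r.sense(): the state, without advancing time (a new reading comes with each control period).
- r.grab_frame(name): name is "side" or "top"; returns the picture (400x640x3 uint8, red, green, blue); there is no depth.
- r.camera_info(name): a dict with "K" (3x3 intrinsics, pixels), "dist_coeffs" ([k1, k2, p1, p2, k3] as OpenCV has them; the pictures are not rectified), "rvec" (rotation vector, rad) and "tvec" (3), from world to camera coordinates, as OpenCV has them. Camera axes: x right, y down, z forward; pixel columns grow to the right and rows downward; lengths in mm; the calibration is good to about 2 mm. A picture is of the moment at which its call begins. camera_info takes no time and is no camera call.
- r.sign_off(): hands the job in, once; it reports no verdict.
The state is a dict: "clock": time; "qpos": joint angles; "qvel": joint speeds; "joint_efforts": joint torques, N m; "eef_pos": TCP position; "tcp_rot": TCP orientation; "contact_force": force on the tool from outside, world axes, zero at the start; "wrist_torque": the same for the moment, N m; "opening": opening from 0.0 (shut) to 1.0 (fully open).
Only numpy, scipy, OpenCV 4.12 (cv2) and the standard library are available. Lean on these libraries where they do the work, as an engineer would, in place of code of your own. Each camera call takes 0.05 s, during which the arm holds its last target.

## Task

Get this batch of gray plastic rivets drying: spread all the rivets, the clump on the drying tray and any lying loose beside its handle, over the tray in a single layer with a clear gap of at least 15 mm between any two heads, then slide the loaded tray fully home into the slot of the tray dryer, front edge flush, and then press the dryer's green start button all the way in. The chrome rivet tool lying in front of the slot belongs on the black rubber mat; leave the green bottle and the black marking gauge alone.

Things in the scene. Friction and masses are not known exactly. Their poses are not given: they have to be found in the camera images.
- tray: open aluminium drying tray, 180 (x) x 150 (y) x 20 mm high, walls and floor 5 mm thick (inside 170 x 140), 0.35 kg. Origin: centre of its underside. A black handle fin stands before its -x edge; the +x edge enters the dryer first; fully home, its front (-x) wall is flush with the mouth, its origin 90 to 94 mm inside, the handle outside
- tray_handle (a point): near the top of the tray's black upright handle fin (36 mm along x, 14 mm thick along y, standing from 0 to 65 mm high): this point is 55 mm above the tray's underside and 140 mm from the tray origin towards its -x
- rivet1: gray plastic push rivet: flat round head 30 mm across and 7 mm thick, with a shank 14 mm across and 23 mm long; 30 mm overall, 12 g. Origin: centre of the head's outer flat face; z runs along the shank. At the start it stands head down, shank up, on the tray floor, in one clump with the others (some may be absent)
- rivet2: gray plastic push rivet: flat round head 30 mm across and 7 mm thick, with a shank 14 mm across and 23 mm long; 30 mm overall, 12 g. Origin: centre of the head's outer flat face; z runs along the shank. At the start it stands head down, shank up, on the tray floor, in one clump with the others (some may be absent)
- rivet3: gray plastic push rivet: flat round head 30 mm across and 7 mm thick, with a shank 14 mm across and 23 mm long; 30 mm overall, 12 g. Origin: centre of the head's outer flat face; z runs along the shank. At the start it stands head down, shank up, on the tray floor, in one clump with the others (some may be absent)
- rivet4: gray plastic push rivet: flat round head 30 mm across and 7 mm thick, with a shank 14 mm across and 23 mm long; 30 mm overall, 12 g. Origin: centre of the head's outer flat face; z runs along the shank. At the start it stands head down, shank up, on the tray floor, in one clump with the others (some may be absent)
- rivet5: gray plastic push rivet: flat round head 30 mm across and 7 mm thick, with a shank 14 mm across and 23 mm long; 30 mm overall, 12 g. Origin: centre of the head's outer flat face; z runs along the shank. At the start it stands head down, shank up, on the tray floor, in one clump with the others (some may be absent)
- rivet6: gray plastic push rivet: flat round head 30 mm across and 7 mm thick, with a shank 14 mm across and 23 mm long; 30 mm overall, 12 g. Origin: centre of the head's outer flat face; z runs along the shank. At the start it stands head down, shank up, on the tray floor, in one clump with the others (some may be absent)
- rivet7: gray plastic push rivet: flat round head 30 mm across and 7 mm thick, with a shank 14 mm across and 23 mm long; 30 mm overall, 12 g. Origin: centre of the head's outer flat face; z runs along the shank. At the start it stands head down, shank up, on the tray floor, in one clump with the others (some may be absent)
- rivet8: gray plastic push rivet: flat round head 30 mm across and 7 mm thick, with a shank 14 mm across and 23 mm long; 30 mm overall, 12 g. Origin: centre of the head's outer flat face; z runs along the shank. At the start it stands head down, shank up, on the work surface beside the tray's handle (some may be absent)
- rivet9: gray plastic push rivet: flat round head 30 mm across and 7 mm thick, with a shank 14 mm across and 23 mm long; 30 mm overall, 12 g. Origin: centre of the head's outer flat face; z runs along the shank. At the start it stands head down, shank up, on the work surface beside the tray's handle (some may be absent)
- dryer: compact gray tray dryer, fixed, 300 deep (x) x 220 wide. Origin: middle of the slot's mouth at work-surface level; x points into the slot, whose floor is the work surface. Slot 166 mm wide, 58 high, 184 deep; two flared guide plates, 30 mm high, reach 26 mm out of the mouth, widening it to 190 mm. Deck over the slot 88 mm high; from 150 mm behind the mouth a white housing, 173 mm high
- start_top (a point): centre of the top of the green round start button (28 mm across) on the dryer's front deck, 22 mm behind the mouth and 50 mm towards the dryer's -y; it is pressed straight down
- start (a joint): travel of the start button, m: 0 out, 0.006 pressed all the way in (needs about 5 N, springs back)
- riveter: chrome rivet tool lying flat: barrel 120 (x) x 28 (y) x 26 mm high, a 16 mm round nose reaching 30 mm further at +x, and a red grip 24 mm wide that sticks out 47 mm to -y near the -x end; 0.3 kg. Origin: under the middle of the barrel, whose flanks are clear to grip across y
- mat: black rubber mat, fixed, 180 (x) x 150 (y) x 3 mm thick. Origin: centre of its underside
- bottle: green glass bottle, capped, 66 mm across, 190 mm high, standing; origin under its base. To be left alone
- gauge: black plastic marking gauge, 150 mm beam (along x) with a 55 mm wide, 30 mm high fence, lying flat; origin under the middle of the beam. To be left alone

How it is judged:
By the outcome, as a careful person would: the job done as asked, in the order asked, and still so for the second after the job is handed in, with the robot touching nothing.
Of rivet1, rivet2, rivet3, rivet4, rivet5, rivet6, rivet7, rivet8, rivet9 only 6 to 8 are there at a start; the rules pass over those that are not, and their reading is None.
At some moment in a run one of riveter, tray may be knocked a few centimetres aside while the robot is not near it.
Once in a run the grip may slacken for a moment while it holds something.
It also fails if it takes over 208 s, if anything falls off the work surface, if the arm or the gripper's body presses on something with over 40 N, if the wrist force passes 120 N, or if a joint passes its speed limit or range.

## Working session

There is one attempt and no reset: what is moved stays moved. The work goes in short steps, Python scripts to look and compute and a tool call to move; the robot and the scene stay as the last step left them, time stands still between calls to the robot, and variables do not carry over. Pictures are saved under pics/ and viewed, and the job is handed in when it is done.

Besides the shell and the picture viewer there is one more tool, called by a JSON object that holds its "op" and its "data", one argument or row to a line. jog_arm: Moves the arm, as the interface text tells. Its arguments: {"type":"object","properties":{"increments":{"type":"string"},"squeeze":{"type":"number"}},"required":["increments"]}

```bash
ls; mkdir -p pics
python3 - <<'E'
from rig import r
import cv2
print(r.sense())
for n in ("side","top"):
    im=r.grab_frame(n); cv2.imwrite(f"pics/{n}0.png",im[:,:,::-1]); print(n,r.camera_info(n))
E
```

```text
pics
{'clock': 0.0, 'qpos': array([-1.29741222e+00,  3.53613217e-01,  1.63413764e+00, -1.48542780e-05,
        1.15520149e+00, -2.36809213e-03]), 'qvel': array([-0.0006397 ,  0.00112417,  0.00079068, -0.00052387,  0.00056718,
        0.00053969]), 'joint_efforts': array([ 3.64113279e-03, -6.05240679e+01, -3.42061400e+01,  2.20822194e-04,
        9.33312171e-03, -6.03003599e-06]), 'eef_pos': array([ 170.05528183, -600.92486502,  230.58199719]), 'tcp_rot': array([-3.14023293e+00,  1.03617319e-05,  2.75758214e-01]), 'contact_force': array([ 0.0892873, -0.0424286, -0.6660241]), 'wrist_torque': array([ 0.0473421 , -0.0358602 ,  0.02601819]), 'opening': 1.0037300528758526}
side {'K': array([[456.21624003,   0.        , 320.41200998],
       [  0.        , 456.21624003, 195.12958663],
       [  0.        ,   0.        ,   1.        ]]), 'dist_coeffs': array([-0.06778376,  0.        ,  0.        ,  0.        ,  0.        ]), 'rvec': array([ 0.74880232, -2.41344404,  1.365061  ]), 'tvec': array([ 465.77297081,  293.25706696, 1174.62632871])}
top {'K': array([[487.36656195,   0.        , 315.86016891],
       [  0.        , 487.36656195, 199.6183467 ],
       [  0.        ,   0.        ,   1.        ]]), 'dist_coeffs': array([-0.13611613,  0.        ,  0.        ,  0.        ,  0.        ]), 'rvec': array([ 2.16860926, -2.1872812 ,  0.09647468]), 'tvec': array([ -40.05524794,  580.96634068, 1311.43267186])}
```

View pics/top0.png

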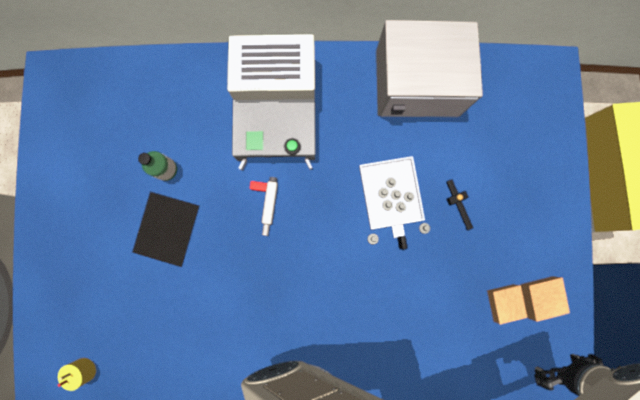

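View pics/side0.png

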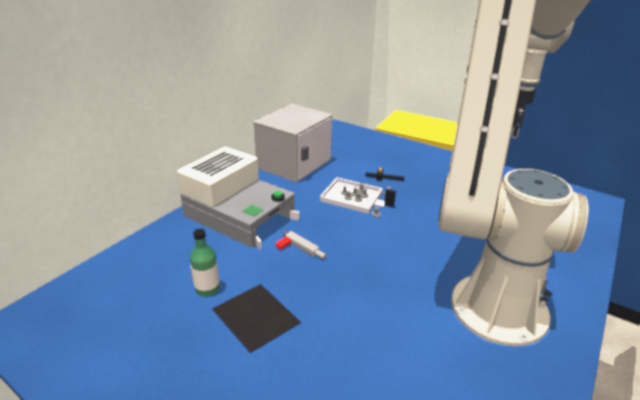

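```bash
cat > h.py <<'E'
import numpy as np, cv2
from rig import r
_c={}
def cam(n):
    if n not in _c:
        i=r.camera_info(n); R=cv2.Rodrigues(np.array(i['rvec']))[0]; _c[n]=(np.array(i['K']),np.array(i['dist_coeffs']),R,np.array(i['tvec']).ravel(),np.array(i['rvec']))
    return _c[n]
def ray(n,px):
    K,d,R,t,_=cam(n)
    u=cv2.undistortPoints(np.array(px,float).reshape(-1,1,2),K,d).reshape(-1,2)
    D=np.c_[u,np.ones(len(u))]@R
    return -R.T@t, D
def onz(n,px,z):
    C,D=ray(n,px); return C+D*((z-C[2])/D[:,2])[:,None]
def proj(n,P):
    K,d,R,t,rv=cam(n); return cv2.projectPoints(np.array(P,float).reshape(-1,1,3),rv,t,K,d)[0].reshape(-1,2)
def snap(n,tag,crop=None,k=1):
    im=r.grab_frame(n)[:,:,::-1].copy(); np.save('pics/last_%s.npy'%n,im)
    o=im if crop is None else im[crop[1]:crop[3],crop[0]:crop[2]]
    if k>1:o=cv2.resize(o,None,fx=k,fy=k,interpolation=cv2.INTER_CUBIC)
    cv2.imwrite('pics/%s.png'%tag,o); return im
E
python3 - <<'E'
from h import *
im=snap('top','a1',(340,140,490,260),5)
im=im.astype(int);hsv=cv2.cvtColor(im.astype('uint8'),cv2.COLOR_BGR2HSV)
cv2.imwrite('pics/a2.png',cv2.resize(im[110:280,120:320].astype('uint8'),None,fx=4,fy=3.5 and 4)[:600])
# saturation mask for whites
for name,m,z in [('white',(hsv[...,1]<60)&(hsv[...,2]>120),20),('green',(hsv[...,0]>45)&(hsv[...,0]<85)&(hsv[...,1]>90)&(hsv[...,2]>60),90),('red',((hsv[...,0]<8)|(hsv[...,0]>172))&(hsv[...,1]>130)&(hsv[...,2]>80),20),('black',(hsv[...,2]<60),3)]:
    n,l,s,c=cv2.connectedComponentsWithStats(m.astype('uint8'))
    for i in range(1,n):
        if s[i,4]>40 and s[i,4]<6000:
            p=np.argwhere(l==i)[:,::-1].astype('float32'); rr=cv2.minAreaRect(p)
            print(name,s[i].tolist(),c[i].round(1),[np.round(v,1) for v in rr],onz('top',c[i],z)[0].round(0))
E
```

```text
white [581, 72, 59, 45, 1925] [607.7  89.7] [array([610.,  94.]), array([44., 58.]), np.float64(90.0)] [ 905. -925.   20.]
white [0, 76, 24, 121, 2306] [  9.4 132.1] [array([ 11.5, 136. ]), array([120.,  23.]), np.float64(90.0)] [791. 866.  20.]
white [359, 156, 66, 82, 3747] [391.7 194. ] [array([392.6, 198.1]), array([78.1, 55.1]), np.float64(79.7)] [ 595. -255.   20.]
white [158, 158, 16, 22, 112] [168.1 170.5] [array([167.9, 170.4]), array([10.5, 23. ]), np.float64(30.1)] [666. 369.  20.]
white [239, 159, 7, 11, 42] [241.9 163.8] [array([241.8, 163.7]), array([ 3.7, 11.2]), np.float64(23.2)] [683. 160.  20.]
white [262, 177, 16, 59, 553] [268.8 205.2] [array([268.6, 206. ]), array([11. , 58.7]), np.float64(8.1)] [567.  85.  20.]
white [419, 223, 11, 11, 92] [424.1 227.9] [array([424., 228.]), array([9.9, 9.9]), np.float64(45.0)] [ 500. -343.   20.]
white [592, 228, 48, 36, 1537] [615.5 246.9] [array([615.5, 245.5]), array([35., 47.]), np.float64(90.0)] [ 436. -914.   20.]
white [368, 234, 11, 10, 90] [372.6 238.5] [array([373. , 238.5]), array([10.,  9.]), np.float64(0.0)] [ 473.
[... 1179 characters left out ...]
. , 205.8]), array([50.8, 11.8]), np.float64(67.0)] [ 562. -447.    3.]
black [134, 193, 64, 73, 3039] [165.5 229. ] [array([165.3, 228.8]), array([49.7, 62.1]), np.float64(15.9)] [503. 378.   3.]
black [398, 237, 6, 12, 43] [400.2 242.7] [array([400.1, 242.7]), array([11.6,  3.5]), np.float64(78.7)] [ 460. -279.    3.]
black [535, 353, 68, 42, 1057] [568.  372.1] [array([569.1, 374.9]), array([39.4, 68.5]), np.float64(85.2)] [  79. -766.    3.]
black [248, 362, 50, 18, 331] [272.8 370.2] [array([272.5, 370.5]), array([ 9.6, 51.2]), np.float64(73.3)] [112.  78.   3.]
black [613, 362, 27, 18, 331] [627.4 371.6] [array([626. , 370.9]), array([16.5, 26.6]), np.float64(86.4)] [  64. -962.    3.]
```

View pics/a1.png

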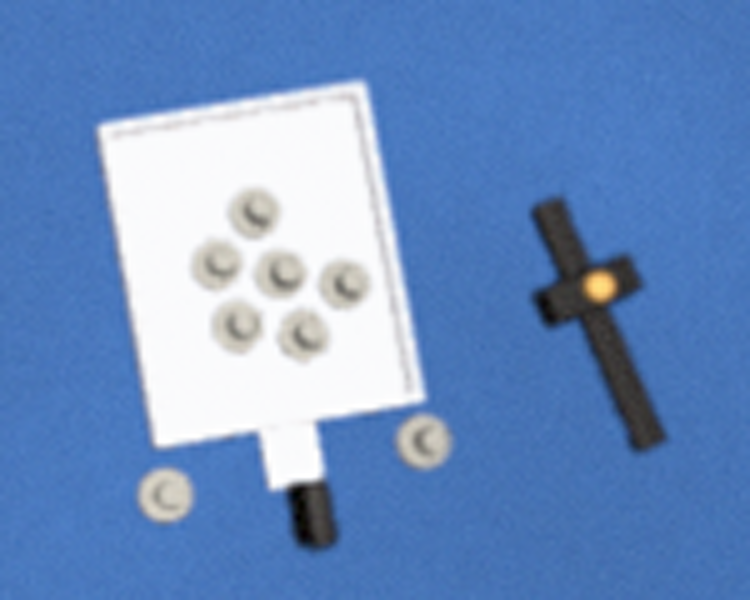

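View pics/a2.png

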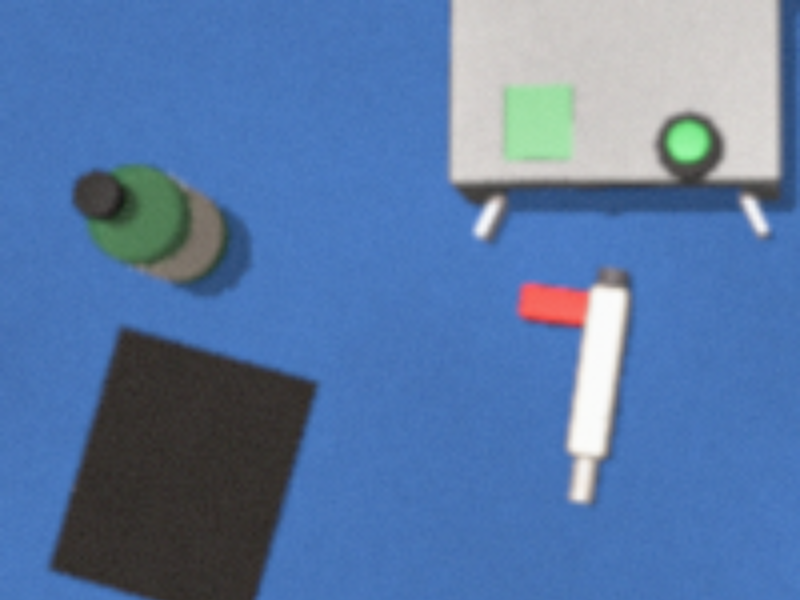

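Run:
```python
from h import *
f=lambda P,o,k:(np.array(P,float)+.5)/k-.5+np.array(o)
A=lambda P:f(P,(340,140),5); B=lambda P:f(P,(120,110),4)
t=onz('top',A([(98,124),(367,82),(425,398),(157,446)]),20)[:,:2]
print('tray',t.round(1),t.mean(0).round(1),[np.linalg.norm(t[i]-t[i-1]).round(1) for i in range(4)])
d=t[0]+t[1]-t[2]-t[3]; print('yaw',np.arctan2(d[1],d[0]))
print('handle top',onz('top',A([(312,492),(318,540)]),65).round(1))
print('riv',onz('top',A([(254,212),(216,265),(279,273),(345,283),(237,326),(303,335)]),12)[:,:2].round(1).tolist())
print('loose',onz('top',A([(165,495),(424,441)]),7)[:,:2].round(1).tolist())
b=onz('top',B([(593,287),(630,290),(605,457),(568,452)]),26)[:,:2]
print('barrel',b.round(1),b.mean(0),[np.linalg.norm(b[i]-b[i-1]).round(1) for i in range(4)],onz('top',B([(612,268),(580,502)]),20).round(1))
d=b[2]+b[3]-b[0]-b[1]; print('yaw',np.arctan2(d[1],d[0]))
m=onz('top',B([(123,328),(316,381),(53,570)]),3)[:,:2]; d=m[0]-m[2]; print('mat',m.round(1),np.arctan2(d[1],d[0]),onz('top',[(165.4,228.9)],3).round(1))
g=onz('top',B([(451,181),(779,184)]),88)[:,:2]; print('dryer front',g.round(1),g.mean(0),np.linalg.norm(g[0]-g[1]),np.arctan2(*(g[1]-g[0])[::-1])+np.pi/2)
print('button',onz('top',[(291.6,145)],95).round(1), onz('top',B([(488,235),(764,232)]),30).round(1))
print('bottle cap',onz('top',B([(99,194)]),190).round(1))
im=snap('side','s1',(160,130,420,300),3)
```

```text
tray [[ 678.2 -166.2]
 [ 701.1 -317.5]
 [ 524.2 -345.2]
 [ 499.3 -195.7]] [ 600.7 -256.2] [np.float64(181.2), np.float64(153.1), np.float64(179.1), np.float64(151.5)]
yaw 0.15929513385984378
handle top [[ 472.8 -272.9   65. ]
 [ 447.4 -275.6   65. ]]
riv [[629.3, -253.4], [599.8, -231.4], [595.0, -266.6], [589.1, -303.5], [565.6, -242.4], [560.3, -279.2]]
loose [[472.5, -201.2], [500.8, -346.9]]
barrel [[632.1  86.7]
 [629.8  61.2]
 [515.   78.5]
 [518.6 103.8]] [573.88334634  82.5318391 ] [np.float64(114.7), np.float64(25.6), np.float64(116.0), np.float64(25.6)] [[646.   74.1  20. ]
 [484.5  96.3  20. ]]
yaw 2.9915545563309074
mat [[609.3 424.2]
 [570.5 284.1]
 [438.2 472.5]] -0.2751433112736142 [[503.5 378.6   3. ]]
dryer front [[695.9 175.1]
 [691.6 -42. ]] [693.7754674   66.55845229] 217.12769691645548 -0.019843434230689905
button [[719.2  17.7  95. ]] [[668.4 159.   30. ]
 [668.6 -31.4  30. ]]
bottle cap [[672.6 377.3 190. ]]
```

View pics/s1.png

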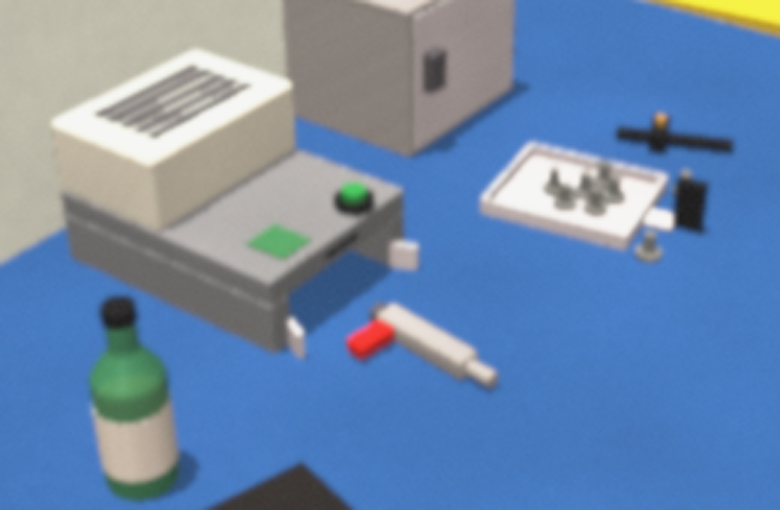

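```bash
cat >> h.py <<'E'
def wrap(a): return (a+np.pi)%(2*np.pi)-np.pi
def plan(wps,start=None,vmax=42,wmax=.13,q=.1,show=True):
    """wps: list of (x,y,z,yaw,open[,minrows]); holds: ('h',n,open). prints rows in calls of 8."""
    if start is None:
        s=r.sense(); start=list(s['eef_pos'])+[s['tcp_rot'][2]]
        print('rp off',np.round([wrap(s['tcp_rot'][0]-np.pi),s['tcp_rot'][1]],3))
    p=np.array(start[:3],float); y=start[3]; rows=[]
    for w in wps:
        if w[0]=='h': rows+=[[0,0,0,0,w[2]]]*w[1]; continue
        T=np.array(w[:3],float); dy=wrap(w[3]-y); L=np.linalg.norm(T-p)
        n=max(1,int(np.ceil(max(L/vmax,abs(dy)/wmax))),w[5] if len(w)>5 else 0)
        if n>3: n=max(n,int(np.ceil(max(L/vmax,abs(dy)/wmax)+1.5)))
        k=np.arange(1,n+1)/n
        if n>3:
            v=np.ones(n); v[0]=v[-1]=.4; v[1]=v[-2]=.8 if n>4 else 1; k=np.cumsum(v)/v.sum()
        p0,y0=p.copy(),y
        for s_ in k:
            G=p0+(T-p0)*s_; gy=y0+dy*s_; c,s=np.cos(y),np.sin(y); D=G-p
            t=np.array([c*D[0]+s*D[1],s*D[0]-c*D[1],-D[2]])
            t=np.round(t/10/q)*q; dt=np.round(-(gy-y),2)
            rows.append([*t,dt,w[4]])
            t=t*10; p=p+np.array([c*t[0]+s*t[1],s*t[0]-c*t[1],-t[2]]); y=y-dt
    while len(rows)%8: rows.append([0,0,0,0,rows[-1][4]])
    g=lambda v:('%.2f'%v).rstrip('0').rstrip('.').replace('-0','0') if abs(v)<1e-9 else ('%.2f'%v).rstrip('0').rstrip('.')
    for i in range(0,len(rows),8): print('; '.join('%s %s %s 0 0 %s %s'%tuple(g(v) for v in R) for R in rows[i:i+8]))
    print('end',p.round(1),round(y,3))
E
python3 - <<'E'
from h import *
plan([(573.7,82.5,200,-.15,.3),(573.7,82.5,60,-.15,.3)])
E
```

```text
rp off [ 0.001 -0.   ]
1.2 -1.1 0.1 0 0 0.01 0.3; 2.3 -2.3 0.1 0 0 0.02 0.3; 2.9 -2.9 0.1 0 0 0.02 0.3; 2.8 -3 0.2 0 0 0.02 0.3; 2.8 -3 0.2 0 0 0.02 0.3; 2.7 -3.1 0.1 0 0 0.02 0.3; 2.6 -3.1 0.2 0 0 0.03 0.3; 2.5 -3.2 0.1 0 0 0.02 0.3
2.5 -3.3 0.2 0 0 0.02 0.3; 2.4 -3.3 0.2 0 0 0.02 0.3; 2.4 -3.4 0.1 0 0 0.02 0.3; 2.2 -3.4 0.2 0 0 0.03 0.3; 2.2 -3.4 0.1 0 0 0.02 0.3; 2.1 -3.5 0.2 0 0 0.02 0.3; 2 -3.6 0.2 0 0 0.02 0.3; 2 -3.6 0.1 0 0 0.02 0.3
1.9 -3.6 0.2 0 0 0.03 0.3; 1.8 -3.7 0.1 0 0 0.02 0.3; 1.7 -3.7 0.2 0 0 0.02 0.3; 1.3 -3 0.1 0 0 0.02 0.3; 0.6 -1.5 0.1 0 0 0.01 0.3; 0 0 1.6 0 0 0 0.3; 0 0 3.3 0 0 0 0.3; 0 0 4.1 0 0 0 0.3
0 0 3.3 0 0 0 0.3; 0 0 1.7 0 0 0 0.3; 0 0 0 0 0 0 0.3; 0 0 0 0 0 0 0.3; 0 0 0 0 0 0 0.3; 0 0 0 0 0 0 0.3; 0 0 0 0 0 0 0.3; 0 0 0 0 0 0 0.3
end [573.8  82.   59.8] -0.154
```

{"op": "jog_arm", "data": {
  "increments": "1.2 -1.1 0.1 0 0 0.01 0.6; 2.3 -2.3 0.1 0 0 0.02 0.6; 2.9 -2.9 0.1 0 0 0.02 0.6; 2.8 -3 0.2 0 0 0.02 0.6; 2.8 -3 0.2 0 0 0.02 0.6; 2.7 -3.1 0.1 0 0 0.02 0.6; 2.6 -3.1 0.2 0 0 0.03 0.6; 2.5 -3.2 0.1 0 0 0.02 0.6"
}}

```text
clock: 1.0
eef_pos: [320.0, -345.7, 220.1]
tcp_rot: [-3.141, -0.0, 0.114]
contact_force: [0.6, -0.2, 0.5]
opening: 0.799
```

{"op": "jog_arm", "data": {
  "increments": "2.5 -3.3 0.2 0 0 0.02 0.6; 2.4 -3.3 0.2 0 0 0.02 0.6; 2.4 -3.4 0.1 0 0 0.02 0.6; 2.2 -3.4 0.2 0 0 0.03 0.6; 2.2 -3.4 0.1 0 0 0.02 0.6; 2.1 -3.5 0.2 0 0 0.02 0.6; 2 -3.6 0.2 0 0 0.02 0.6; 2 -3.6 0.1 0 0 0.02 0.6"
}}

```text
clock: 1.8
eef_pos: [486.3, -63.4, 207.1]
tcp_rot: [-3.141, 0.0, -0.055]
contact_force: [0.5, -0.5, -0.2]
opening: 0.801
```

{"op": "jog_arm", "data": {
  "increments": "1.9 -3.6 0.2 0 0 0.03 0.6; 1.8 -3.7 0.1 0 0 0.02 0.6; 1.7 -3.7 0.2 0 0 0.02 0.6; 1.3 -3 0.1 0 0 0.02 0.6; 0.6 -1.5 0.1 0 0 0.01 0.6; 0 0 1.6 0 0 0 0.6; 0 0 3.3 0 0 0 0.6; 0 0 4.1 0 0 0 0.6"
}}

```text
clock: 2.6
eef_pos: [574.4, 82.8, 110.7]
tcp_rot: [-3.14, -0.003, -0.154]
contact_force: [0.6, 0.5, -1.0]
opening: 0.799
```

{"op": "jog_arm", "data": {
  "increments": "0 0 3.3 0 0 0 0.6; 0 0 1.7 0 0 0 0.6; 0 0 0 0 0 0 0.6; 0 0 0 0 0 0 0.6; 0 0 0 0 0 0 0.6; 0 0 0 0 0 0 0.6; 0 0 0 0 0 0 0.6; 0 0 0 0 0 0 0.6"
}}

```text
clock: 3.4
eef_pos: [574.2, 81.8, 60.9]
tcp_rot: [-3.141, -0.001, -0.154]
contact_force: [1.2, -0.4, 0.1]
opening: 0.799
```

Run:
```python
from h import *
print(r.sense()['eef_pos'],r.sense()['tcp_rot'],r.sense()['opening'])
snap('side','s2',(160,130,420,300),3); snap('top','t2',(120,110,320,260),4)
s=r.sense()['eef_pos']
plan([(573.7,82.5,3,-.15,.6)])
```

```text
[574.17614313  81.78419914  60.930401  ] [-3.14126996e+00 -9.71148195e-04 -1.54280067e-01] 0.7986597477883648
rp off [ 0.    -0.001]
0 0 2.9 0 0 0 0.6; 0 -0.1 2.9 0 0 0 0.6; 0 0 0 0 0 0 0.6; 0 0 0 0 0 0 0.6; 0 0 0 0 0 0 0.6; 0 0 0 0 0 0 0.6; 0 0 0 0 0 0 0.6; 0 0 0 0 0 0 0.6
end [574.2  82.7   2.6] -0.154
```

View pics/s2.png

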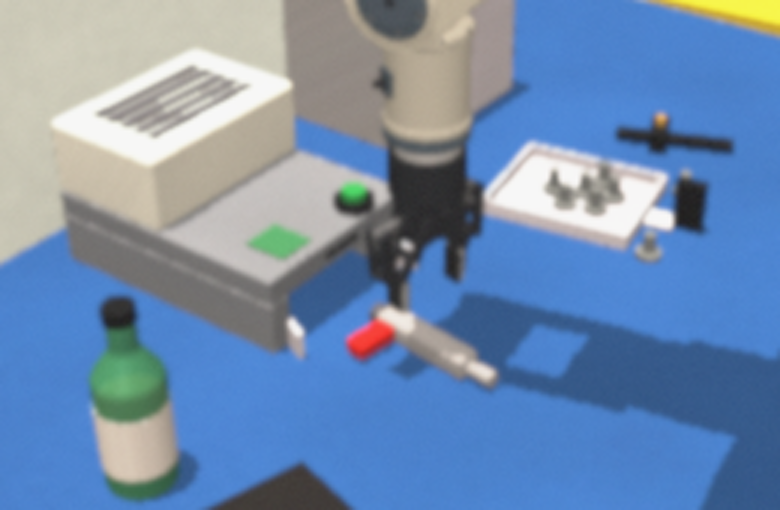

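View pics/t2.png

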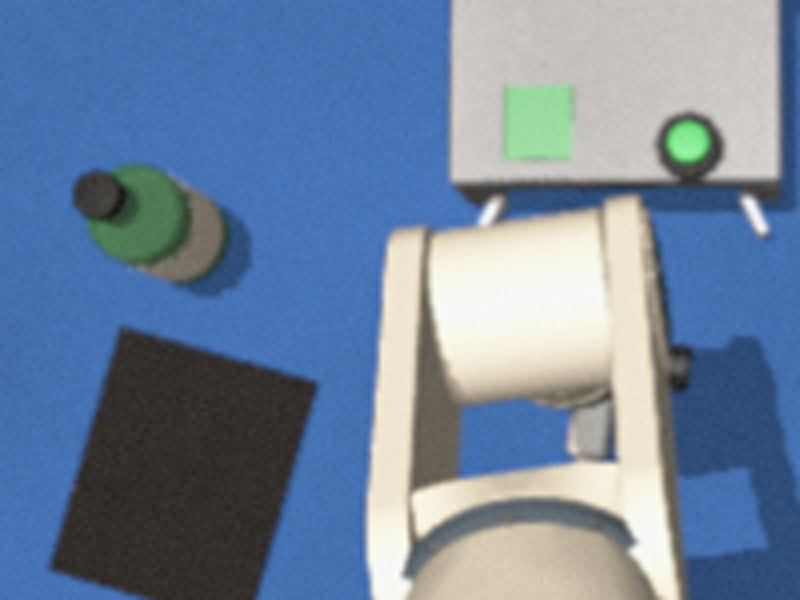

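{"op": "jog_arm", "data": {
  "increments": "0 0 2 0 0 0 0.6; 0 -0.1 2.9 0 0 0 0.6; 0 0 0.9 0 0 0 0.6; 0 0 0 0 0 0 0.6; 0 0 0 0 0 0 -1; 0 0 0 0 0 0 -1; 0 0 0 0 0 0 -1; 0 0 0 0 0 0 -1",
  "squeeze": 60
}}

```text
clock: 4.3
eef_pos: [575.1, 83.0, 3.7]
tcp_rot: [-3.141, -0.002, -0.154]
contact_force: [0.0, 0.6, 6.6]
opening: 0.316
```

{"op": "jog_arm", "data": {
  "increments": "0 0 0 0 0 0 -1; 0 0 0 0 0 0 -1; 0 0 -1 0 0 0 -1; 0 0 -2 0 0 0 -1; 0 0 -2.5 0 0 0 -1; 0 0 -1.5 0 0 0 -1; 0 0 0 0 0 0 -1; 0 0 0 0 0 0 -1"
}}

```text
clock: 5.1
eef_pos: [573.8, 82.7, 72.2]
tcp_rot: [-3.142, -0.0, -0.154]
contact_force: [-0.5, -0.3, -4.8]
opening: 0.316
```

Run:
```python
from h import *
print(r.sense())
snap('side','s3',(160,130,420,300),3)
plan([(511,354,75,-.275,-1),(511,354,9,-.275,-1),('h',1,-1)])
```

```text
{'clock': 5.1, 'qpos': array([ 1.40546131e-01,  4.79207762e-01,  1.85229328e+00, -1.07114009e-05,
        8.09850327e-01,  1.86549187e+00]), 'qvel': array([-1.16470852e-03,  2.25079256e-02,  1.16749520e-02,  6.82216596e-05,
       -1.07267796e-03, -1.23659587e-03]), 'joint_efforts': array([-4.85279670e-03, -6.43729591e+01, -2.75669628e+01,  1.06324075e-02,
       -1.45062612e-02,  2.29122379e-04]), 'eef_pos': array([573.80859577,  82.69407043,  72.24873105]), 'tcp_rot': array([-3.14153000e+00, -2.33138918e-04, -1.54142035e-01]), 'contact_force': array([-0.5398284 , -0.32931775, -4.84358869]), 'wrist_torque': array([ 0.00123764, -0.0264373 ,  0.02670615]), 'opening': 0.3159874501066198}
rp off [-0.     0.001]
-0.6 -1.4 0 0 0 0.01 -1; -1.1 -2.8 -0.1 0 0 0.01 -1; -1.5 -3.4 0 0 0 0.02 -1; -1.5 -3.5 0 0 0 0.01 -1; -1.6 -3.4 -0.1 0 0 0.02 -1; -1.6 -3.4 0 0 0 0.01 -1; -1.7 -3.4 -0.1 0 0 0.02 -1; -1.4 -2.6 0 0 0 0.01 -1
-0.7 -1.4 0 0 0 0.01 -1; 0 0 3.3 0 0 0 -1; 0 0 3.3 0 0 0 -1; 0 0 0 0 0 0 -1; 0 0 0 0 0 0 -1; 0 0 0 0 0 0 -1; 0 0 0 0 0 0 -1; 0 0 0 0 0 0 -1
end [510.9 354.4   8.6] -0.274
```

View pics/s3.png

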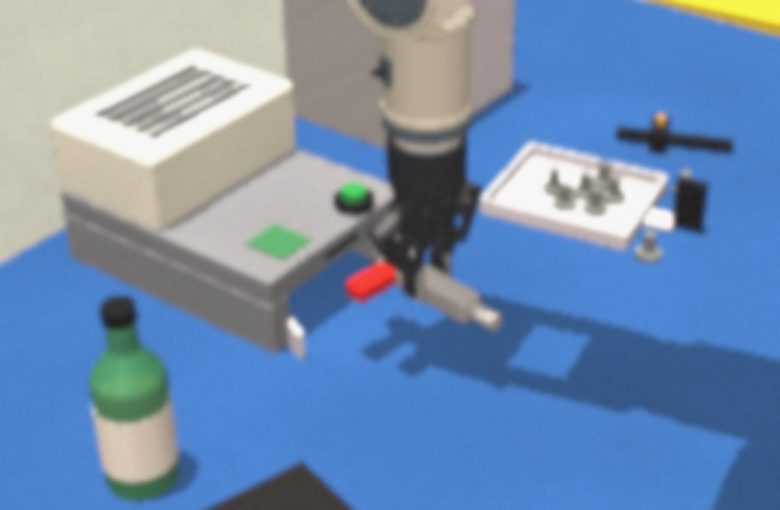

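{"op": "jog_arm", "data": {
  "increments": "-0.6 -1.4 0 0 0 0.01 -1; -1.1 -2.8 -0.1 0 0 0.01 -1; -1.5 -3.4 0 0 0 0.02 -1; -1.5 -3.5 0 0 0 0.01 -1; -1.6 -3.4 -0.1 0 0 0.02 -1; -1.6 -3.4 0 0 0 0.01 -1; -1.7 -3.4 -0.1 0 0 0.02 -1; -1.4 -2.6 0 0 0 0.01 -1"
}}

```text
clock: 5.95
eef_pos: [513.3, 340.8, 73.9]
tcp_rot: [3.14, 0.001, -0.264]
contact_force: [0.4, -0.5, -4.5]
opening: 0.317
```

{"op": "jog_arm", "data": {
  "increments": "-0.7 -1.4 0 0 0 0.01 -1; 0 0 2 0 0 0 -1; 0 0 2.5 0 0 0 -1; 0 0 1.2 0 0 0 -1; 0 0 0.5 0 0 0 -1; 0 0 0 0 0 0 -1; 0 0 0 0 0 0 -1; 0 0 0 0 0 0 -1"
}}

```text
clock: 6.75
eef_pos: [512.3, 354.8, 14.3]
tcp_rot: [-3.14, -0.001, -0.274]
contact_force: [1.0, -0.5, -4.2]
opening: 0.313
```

{"op": "jog_arm", "data": {
  "increments": "0 0 0.4 0 0 0 -1; 0 0 0.3 0 0 0 -1; 0 0 0.1 0 0 0 -1; 0 0 0 0 0 0 -1; 0 0 0 0 0 0 -0.1; 0 0 0 0 0 0 -0.1; 0 0 0 0 0 0 -0.1; 0 0 0 0 0 0 -0.1"
}}

```text
clock: 7.55
eef_pos: [511.6, 354.5, 5.2]
tcp_rot: [-3.141, -0.0, -0.274]
contact_force: [0.0, -0.4, -0.2]
opening: 0.45
```

{"op": "jog_arm", "data": {
  "increments": "0 0 0 0 0 0 0.3; 0 0 0 0 0 0 0.3; 0 0 -1 0 0 0 0.3; 0 0 -2.5 0 0 0 0.3; 0 0 -4 0 0 0 0.3; 0 0 -4 0 0 0 0.3; 0 0 -2.5 0 0 0 0.3; 0 0 -1 0 0 0 0.3"
}}

```text
clock: 8.35
eef_pos: [512.9, 355.4, 159.1]
tcp_rot: [-3.138, -0.003, -0.274]
contact_force: [-0.4, 0.4, -0.3]
opening: 0.649
```

Run:
```python
from h import *
snap('side','s4',(160,130,420,300),3)
snap('top','t4',(340,140,490,260),5)
print(r.sense()['eef_pos'])
plan([(560.3,-279.2,130,.16,.1)])
```

```text
[512.2359776  354.97442547 156.95023532]
rp off [ 0.002 -0.002]
0.6 1.6 0.1 0 0 -0.01 0.1; 1.1 3.1 0.1 0 0 -0.02 0.1; 1.3 3.9 0.2 0 0 -0.03 0.1; 1.1 3.9 0.2 0 0 -0.03 0.1; 1.1 4 0.1 0 0 -0.03 0.1; 0.9 4.1 0.2 0 0 -0.03 0.1; 0.9 4 0.2 0 0 -0.02 0.1; 0.7 4.1 0.2 0 0 -0.03 0.1
0.6 4.1 0.1 0 0 -0.03 0.1; 0.5 4.1 0.2 0 0 -0.03 0.1; 0.4 4.1 0.2 0 0 -0.03 0.1; 0.2 4.1 0.2 0 0 -0.03 0.1; 0.2 4.1 0.1 0 0 -0.02 0.1; 0 4.1 0.2 0 0 -0.03 0.1; -0.1 4.2 0.2 0 0 -0.03 0.1; -0.1 3.3 0.1 0 0 -0.02 0.1
-0.2 1.6 0.1 0 0 -0.01 0.1; 0 0 0 0 0 0 0.1; 0 0 0 0 0 0 0.1; 0 0 0 0 0 0 0.1; 0 0 0 0 0 0 0.1; 0 0 0 0 0 0 0.1; 0 0 0 0 0 0 0.1; 0 0 0 0 0 0 0.1
end [ 559.9 -279.   130. ] 0.156
```

View pics/s4.png

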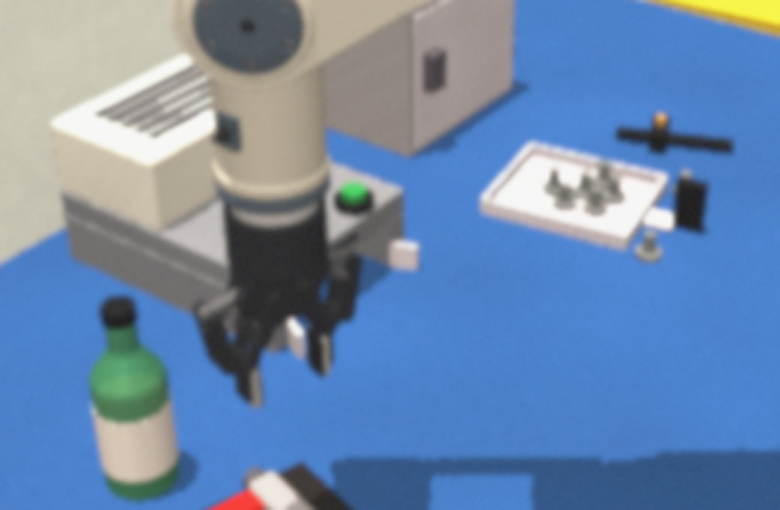

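View pics/t4.png

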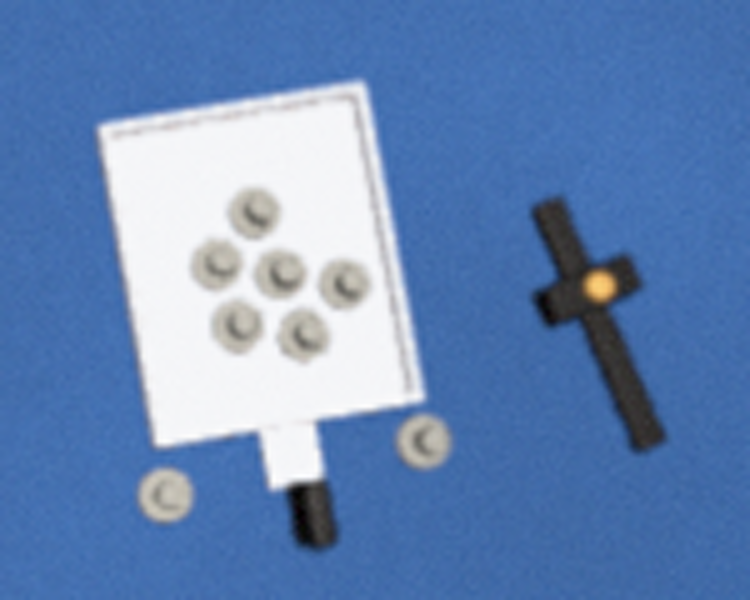

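{"op": "jog_arm", "data": {
  "increments": "0.6 1.6 0.1 0 0 -0.01 -0.44; 1.1 3.1 0.1 0 0 -0.02 -0.44; 1.3 3.9 0.2 0 0 -0.03 -0.44; 1.1 3.9 0.2 0 0 -0.03 -0.44; 1.1 4 0.1 0 0 -0.03 -0.44; 0.9 4.1 0.2 0 0 -0.03 -0.44; 0.9 4 0.2 0 0 -0.02 -0.44; 0.7 4.1 0.2 0 0 -0.03 -0.44",
  "squeeze": 30
}}

```text
clock: 9.25
eef_pos: [532.7, 56.0, 140.4]
tcp_rot: [3.141, 0.003, -0.073]
contact_force: [-0.2, 0.0, 0.1]
opening: 0.28
```

{"op": "jog_arm", "data": {
  "increments": "0.6 4.1 0.1 0 0 -0.03 -0.44; 0.5 4.1 0.2 0 0 -0.03 -0.44; 0.4 4.1 0.2 0 0 -0.03 -0.44; 0.2 4.1 0.2 0 0 -0.03 -0.44; 0.2 4.1 0.1 0 0 -0.02 -0.44; 0 4.1 0.2 0 0 -0.03 -0.44; -0.1 4.2 0.2 0 0 -0.03 -0.44; -0.1 3.3 0.1 0 0 -0.02 -0.44"
}}

```text
clock: 10.05
eef_pos: [557.5, -265.2, 127.0]
tcp_rot: [-3.14, 0.003, 0.146]
contact_force: [0.7, -0.1, -0.2]
opening: 0.279
```

{"op": "jog_arm", "data": {
  "increments": "-0.2 1.6 0.1 0 0 -0.01 -0.44; 0 0 1.5 0 0 0 -0.44; 0 0 2.5 0 0 0 -0.44; 0 0 2 0 0 0 -0.44; 0 0 1 0 0 0 -0.44; 0 0 0 0 0 0 -0.44; 0 0 0 0 0 0 -0.44; 0 0 0 0 0 0 -0.44"
}}

```text
clock: 10.85
eef_pos: [559.8, -279.5, 59.1]
tcp_rot: [3.141, -0.001, 0.156]
contact_force: [-0.1, 0.2, -0.0]
opening: 0.281
```

```bash
cat >> h.py <<'E'
O=np.array([600.7,-256.2]); YAW=.159
def T(x,y):
    c,s=np.cos(YAW),np.sin(YAW); return O+np.array([c*x-s*y,s*x+c*y])
V=-.44
def pick(P,z,start=None,hi=75): plan([(P[0],P[1],hi,YAW,V),(P[0],P[1],z,YAW,V,4),('h',1,V),('h',4,-1),(P[0],P[1],hi+5,YAW,-1,4)],start)
def place(Q,z,hi=75): plan([(Q[0],Q[1],hi,YAW,-1),(Q[0],Q[1],z,YAW,-1,5),('h',2,-1),('h',3,V),(Q[0],Q[1],hi,YAW,V,4)])
E
python3 - <<'E'
from h import *
snap('side','s5',(160,130,420,300),3)
snap('top','t5',(120,110,320,260),4)
print(r.sense()['eef_pos'],r.sense()['opening'])
pick((560.3,-279.2),14.5)
E
```

```text
[ 559.80590425 -279.64036055   59.24854494] 0.2822078496976648
rp off [-0.001 -0.001]
0.1 0 -1.6 0 0 0 -0.44; 0 0 0.9 0 0 0 -0.44; 0 0 2.1 0 0 0 -0.44; 0 0 2.2 0 0 0 -0.44; 0 0 0.9 0 0 0 -0.44; 0 0 0 0 0 0 -0.44; 0 0 0 0 0 0 -1; 0 0 0 0 0 0 -1
0 0 0 0 0 0 -1; 0 0 0 0 0 0 -1; 0 0 -0.9 0 0 0 -1; 0 0 -2.4 0 0 0 -1; 0 0 -2.3 0 0 0 -1; 0 0 -1 0 0 0 -1; 0 0 0 0 0 0 -1; 0 0 0 0 0 0 -1
end [ 560.8 -279.5   80.2] 0.156
```

View pics/s5.png

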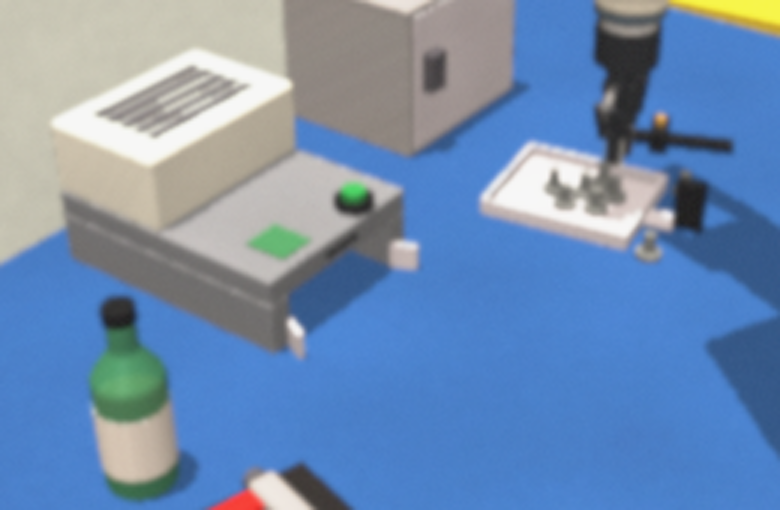

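View pics/t5.png

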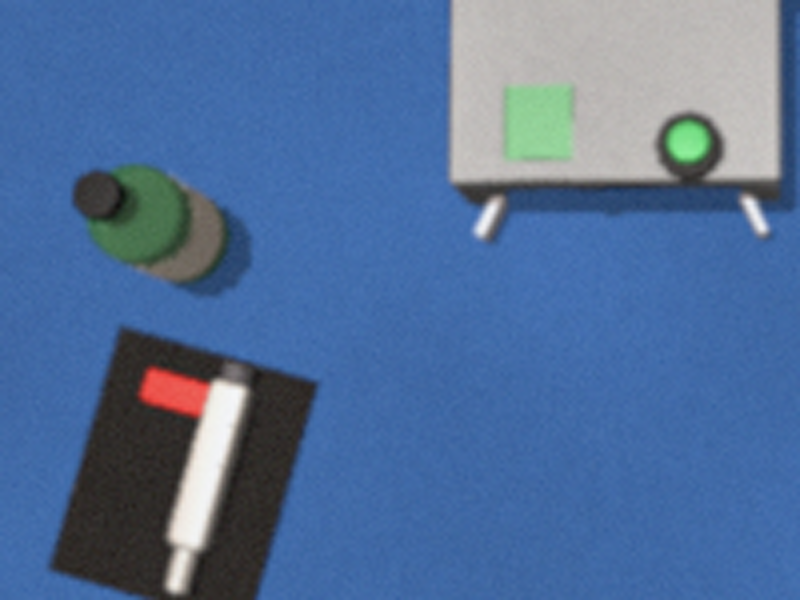

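{"op": "jog_arm", "data": {
  "increments": "0 0 1 0 0 0 -0.44; 0 0 2 0 0 0 -0.44; 0 0 1 0 0 0 -0.44; 0 0 0.5 0 0 0 -0.44; 0 0 0 0 0 0 -0.44; 0 0 0 0 0 0 -1; 0 0 0 0 0 0 -1; 0 0 0 0 0 0 -1"
}}

```text
clock: 11.75
eef_pos: [559.4, -279.6, 13.6]
tcp_rot: [3.141, -0.0, 0.156]
contact_force: [0.1, 0.5, 0.2]
opening: 0.149
```

{"op": "jog_arm", "data": {
  "increments": "0 0 0 0 0 0 -1; 0 0 0 0 0 0 -1; 0 0 -0.9 0 0 0 -1; 0 0 -2.4 0 0 0 -1; 0 0 -2.3 0 0 0 -1; 0 0 -1 0 0 0 -1; 0 0 0 0 0 0 -1; 0 0 0 0 0 0 -1"
}}

```text
clock: 12.55
eef_pos: [558.9, -279.3, 79.0]
tcp_rot: [-3.141, 0.0, 0.156]
contact_force: [0.2, -0.6, 0.3]
opening: 0.145
```

Run:
```python
from h import *
snap('side','s6',(300,130,430,230),6)
snap('top','t6',(340,140,490,260),5)
print(r.sense()['eef_pos'],r.sense()['opening'])
place(T(-58,-43),14.5)
```

```text
[ 558.44134901 -279.10975524   78.17333305] 0.15284396207260761
rp off [0.001 0.001]
-1.3 2.7 0.3 0 0 0 -1; 0 0 0.7 0 0 0 -1; 0 0 1.4 0 0 0 -1; 0 0 1.8 0 0 0 -1; 0 0 1.5 0 0 0 -1; 0 0 0.7 0 0 0 -1; 0 0 0 0 0 0 -1; 0 0 0 0 0 0 -1
0 0 0 0 0 0 -0.44; 0 0 0 0 0 0 -0.44; 0 0 0 0 0 0 -0.44; 0 0 -0.9 0 0 0 -0.44; 0 0 -2.1 0 0 0 -0.44; 0 0 -2.2 0 0 0 -0.44; 0 0 -0.9 0 0 0 -0.44; 0 0 0 0 0 0 -0.44
end [ 549.8 -307.8   75.2] 0.156
```

View pics/s6.png

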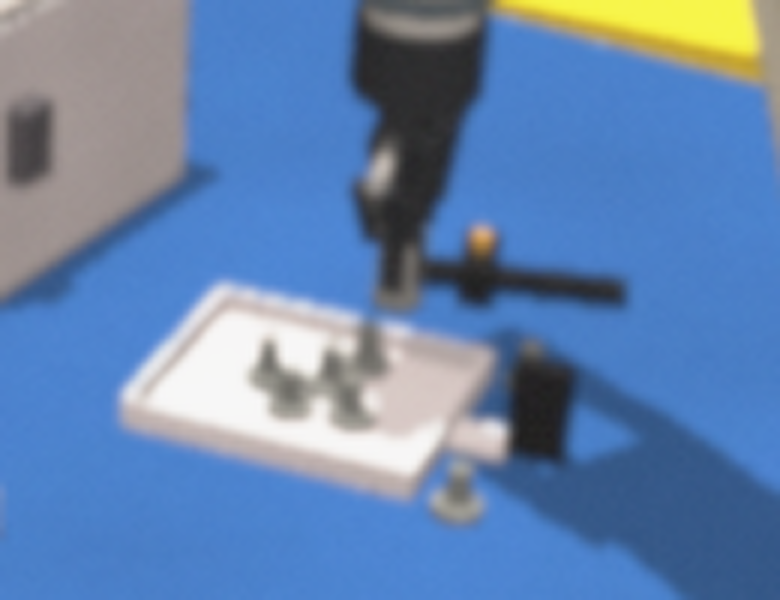

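View pics/t6.png

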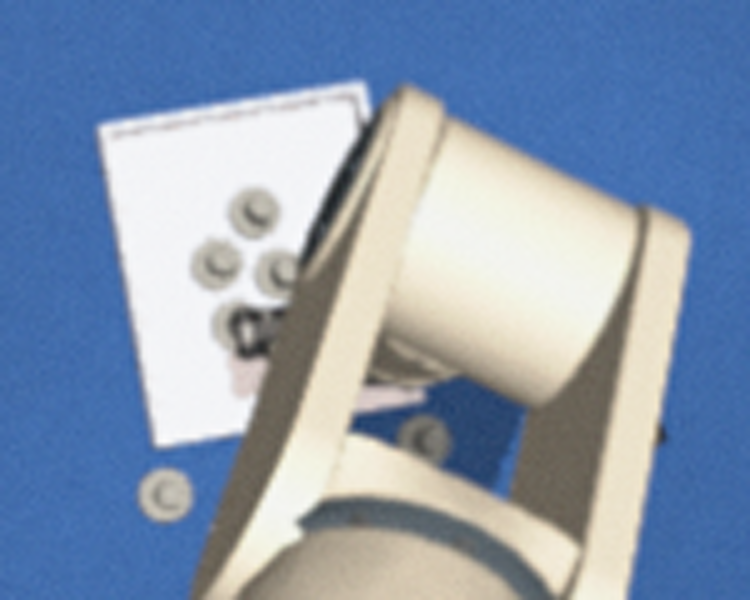

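{"op": "jog_arm", "data": {
  "increments": "-1.3 2.7 0.3 0 0 0 -1; 0 0 0.7 0 0 0 -1; 0 0 1.4 0 0 0 -1; 0 0 1.8 0 0 0 -1; 0 0 1.5 0 0 0 -1; 0 0 0.7 0 0 0 -1; 0 0 0 0 0 0 -1; 0 0 0 0 0 0 -1"
}}

```text
clock: 13.45
eef_pos: [550.5, -307.9, 14.9]
tcp_rot: [-3.141, 0.0, 0.156]
contact_force: [-1.0, -0.6, -0.1]
opening: 0.147
```

{"op": "jog_arm", "data": {
  "increments": "0 0 0 0 0 0 -0.44; 0 0 0 0 0 0 -0.44; 0 0 0 0 0 0 -0.44; 0 0 -0.9 0 0 0 -0.44; 0 0 -2.1 0 0 0 -0.44; 0 0 -2.2 0 0 0 -0.44; 0 0 -0.9 0 0 0 -0.44; 0 0 0 0 0 0 -0.44"
}}

```text
clock: 14.25
eef_pos: [551.6, -308.8, 78.2]
tcp_rot: [3.14, -0.003, 0.156]
contact_force: [0.4, 0.2, -0.3]
opening: 0.281
```

Run:
```python
from h import *
snap('side','s7',(300,130,430,230),6)
print(r.sense()['eef_pos'],r.sense()['opening'],T(-58,-43))
pick((565.6,-242.4),14.5)
```

```text
[ 550.83216942 -308.38827294   76.8967735 ] 0.27825484665429234 [ 550.23983443 -307.84079483]
rp off [-0.001 -0.001]
1.2 -3.1 0.1 0 0 0 -0.44; 1.3 -3.2 0.1 0 0 0 -0.44; 0 0 0.9 0 0 0 -0.44; 0 0 2.1 0 0 0 -0.44; 0 0 2.2 0 0 0 -0.44; 0 0 0.8 0 0 0 -0.44; 0 0 0 0 0 0 -0.44; 0 0 0 0 0 0 -1
0 0 0 0 0 0 -1; 0 0 0 0 0 0 -1; 0 0 0 0 0 0 -1; 0 0 -0.9 0 0 0 -1; 0 0 -2.4 0 0 0 -1; 0 0 -2.3 0 0 0 -1; 0 0 -0.9 0 0 0 -1; 0 0 0 0 0 0 -1
end [ 565.8 -242.3   79.9] 0.156
```

View pics/s7.png

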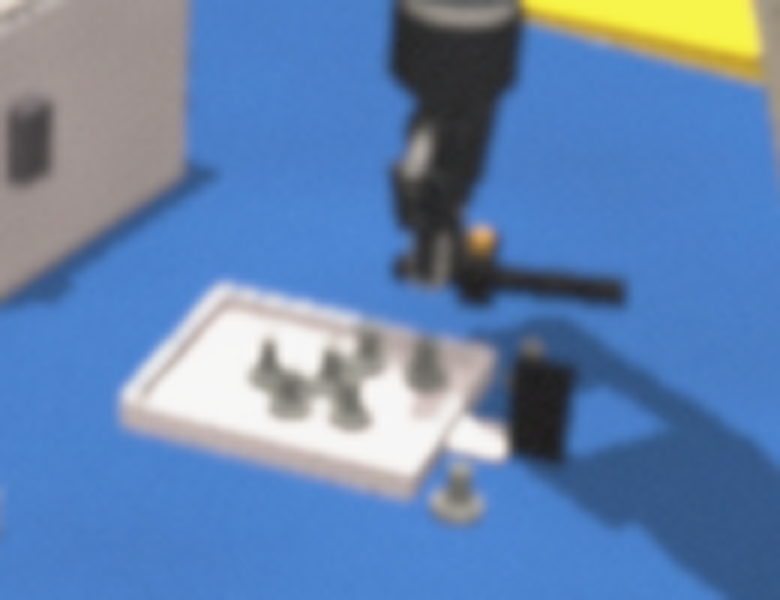

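```bash
cat >> h.py <<'E'
def place2(st,Q,z,hi=75): plan([(Q[0],Q[1],hi,YAW,-1,4),(Q[0],Q[1],z,YAW,-1,5),('h',2,-1),('h',3,V),(Q[0],Q[1],hi,YAW,V,4)],st)
E
python3 - <<'E'
from h import *
place2((565.8,-242.3,79.9,.156),T(-58,43),14.5)
E
```

```text
-0.4 -0.3 0.1 0 0 0 -1; -0.9 -0.9 0.1 0 0 0 -1; -0.9 -0.8 0.2 0 0 0 -1; -0.4 -0.4 0.1 0 0 0 -1; 0 0 0.7 0 0 0 -1; 0 0 1.4 0 0 0 -1; 0 0 1.8 0 0 0 -1; 0 0 1.4 0 0 0 -1
0 0 0.7 0 0 0 -1; 0 0 0 0 0 0 -1; 0 0 0 0 0 0 -1; 0 0 0 0 0 0 -0.44; 0 0 0 0 0 0 -0.44; 0 0 0 0 0 0 -0.44; 0 0 -0.9 0 0 0 -0.44; 0 0 -2.1 0 0 0 -0.44
0 0 -2.2 0 0 0 -0.44; 0 0 -0.8 0 0 0 -0.44; 0 0 0 0 0 0 -0.44; 0 0 0 0 0 0 -0.44; 0 0 0 0 0 0 -0.44; 0 0 0 0 0 0 -0.44; 0 0 0 0 0 0 -0.44; 0 0 0 0 0 0 -0.44
end [ 536.4 -222.6   74.9] 0.156
```

{"op": "jog_arm", "data": {
  "increments": "1.2 -3.1 0.1 0 0 0 -0.44; 1.3 -3.2 0.1 0 0 0 -0.44; 0 0 0.9 0 0 0 -0.44; 0 0 2.1 0 0 0 -0.44; 0 0 2.2 0 0 0 -0.44; 0 0 0.8 0 0 0 -0.44; 0 0 0 0 0 0 -0.44; 0 0 0 0 0 0 -1"
}}

```text
clock: 15.1
eef_pos: [565.0, -242.4, 13.7]
tcp_rot: [-3.141, 0.001, 0.156]
contact_force: [-0.5, -0.4, -0.3]
opening: 0.148
```

{"op": "jog_arm", "data": {
  "increments": "0 0 0 0 0 0 -1; 0 0 0 0 0 0 -1; 0 0 0 0 0 0 -1; 0 0 -0.9 0 0 0 -1; 0 0 -2.4 0 0 0 -1; 0 0 -2.3 0 0 0 -1; 0 0 -0.9 0 0 0 -1; 0 0 0 0 0 0 -1"
}}

```text
clock: 15.9
eef_pos: [566.5, -242.5, 81.1]
tcp_rot: [3.14, -0.003, 0.156]
contact_force: [0.1, -1.3, -0.3]
opening: 0.148
```

{"op": "jog_arm", "data": {
  "increments": "-0.4 -0.3 0.1 0 0 0 -1; -0.9 -0.9 0.1 0 0 0 -1; -0.9 -0.8 0.2 0 0 0 -1; -0.4 -0.4 0.1 0 0 0 -1; 0 0 0.7 0 0 0 -1; 0 0 1.4 0 0 0 -1; 0 0 1.8 0 0 0 -1; 0 0 1.4 0 0 0 -1"
}}

```text
clock: 16.7
eef_pos: [535.9, -222.4, 19.5]
tcp_rot: [-3.141, 0.001, 0.156]
contact_force: [-0.6, -0.0, -0.6]
opening: 0.149
```

{"op": "jog_arm", "data": {
  "increments": "0 0 0.7 0 0 0 -1; 0 0 0 0 0 0 -1; 0 0 0 0 0 0 -0.44; 0 0 0 0 0 0 -0.44; 0 0 -0.9 0 0 0 -0.44; 0 0 -2.1 0 0 0 -0.44; 0 0 -2.2 0 0 0 -0.44; 0 0 -0.8 0 0 0 -0.44"
}}

```text
clock: 17.5
eef_pos: [537.4, -223.0, 76.9]
tcp_rot: [3.14, -0.003, 0.156]
contact_force: [0.5, 0.8, -0.5]
opening: 0.282
```

```bash
sed -i "s/('h',2,-1),('h',3,V),(Q\[0\],Q\[1\],hi,YAW,V,4)\],st/('h',1,-1),('h',2,V),(Q[0],Q[1],hi,YAW,V,4)],st/" h.py
python3 - <<'E'
from h import *
snap('side','s8',(300,130,430,230),6)
print(r.sense()['eef_pos'],r.sense()['opening'],T(-58,43))
pick((599.8,-231.4),14.5)
place2((599.8,-231.4,80,.156),T(0,43),14.5)
E
```

```text
[ 537.59359159 -223.02625241   77.20003956] 0.28165560872714956 [ 536.62337705 -222.92558955]
rp off [-0.002 -0.004]
3 0.9 0.1 0 0 0 -0.44; 3 0.9 0.1 0 0 0 -0.44; 0 0 0.9 0 0 0 -0.44; 0 0 2.1 0 0 0 -0.44; 0 0 2.2 0 0 0 -0.44; 0 0 0.9 0 0 0 -0.44; 0 0 0 0 0 0 -0.44; 0 0 0 0 0 0 -1
0 0 0 0 0 0 -1; 0 0 0 0 0 0 -1; 0 0 0 0 0 0 -1; 0 0 -0.9 0 0 0 -1; 0 0 -2.4 0 0 0 -1; 0 0 -2.3 0 0 0 -1; 0 0 -1 0 0 0 -1; 0 0 0 0 0 0 -1
end [ 599.7 -231.5   80.2] 0.156
0 -0.3 0.1 0 0 0 -1; -0.2 -0.6 0.1 0 0 0 -1; -0.1 -0.7 0.2 0 0 0 -1; 0 -0.2 0.1 0 0 0 -1; 0 0 0.7 0 0 0 -1; 0 0 1.4 0 0 0 -1; 0 0 1.8 0 0 0 -1; 0 0 1.4 0 0 0 -1
0 0 0.8 0 0 0 -1; 0 0 0 0 0 0 -1; 0 0 0 0 0 0 -0.44; 0 0 0 0 0 0 -0.44; 0 0 -0.9 0 0 0 -0.44; 0 0 -2.1 0 0 0 -0.44; 0 0 -2.2 0 0 0 -0.44; 0 0 -0.9 0 0 0 -0.44
end [ 594.  -214.1   75. ] 0.156
```

View pics/s8.png

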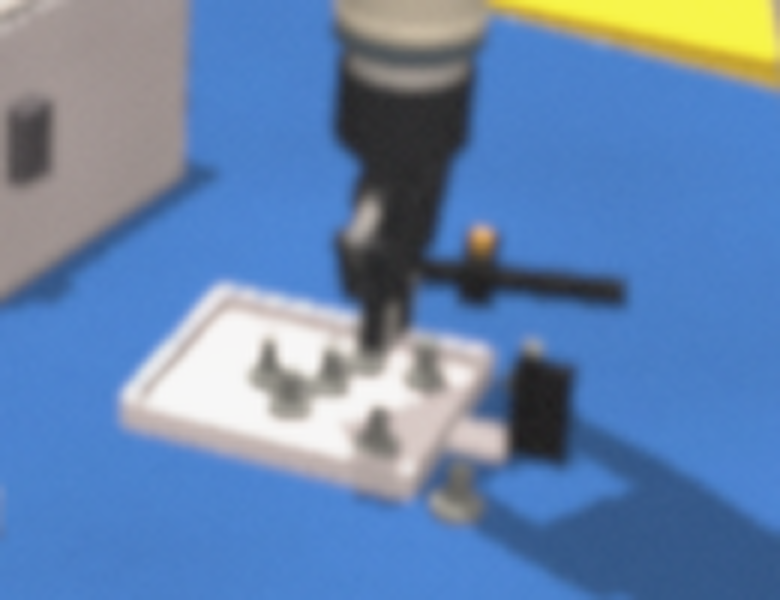

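{"op": "jog_arm", "data": {
  "increments": "3 0.9 0.1 0 0 0 -0.44; 3 0.9 0.1 0 0 0 -0.44; 0 0 0.9 0 0 0 -0.44; 0 0 2.1 0 0 0 -0.44; 0 0 2.1 0 0 0 -0.44; 0 0 0.8 0 0 0 -0.44; 0 0 0 0 0 0 -0.44; 0 0 0 0 0 0 -1"
}}

```text
clock: 18.35
eef_pos: [597.5, -230.7, 13.1]
tcp_rot: [-3.141, 0.001, 0.156]
contact_force: [-0.1, -0.3, 0.2]
opening: 0.148
```

{"op": "jog_arm", "data": {
  "increments": "0 0 0 0 0 0 -1; 0 0 0 0 0 0 -1; 0 0 0 0 0 0 -1; 0 0 -0.9 0 0 0 -1; 0 0 -2.4 0 0 0 -1; 0 0 -2.3 0 0 0 -1; 0 0 -0.9 0 0 0 -1; 0 0 0 0 0 0 -1"
}}

```text
clock: 19.15
eef_pos: [599.2, -231.3, 80.1]
tcp_rot: [3.14, -0.003, 0.156]
contact_force: [-0.3, 0.4, -0.1]
opening: 0.148
```

{"op": "jog_arm", "data": {
  "increments": "0 -0.3 0.1 0 0 0 -1; -0.2 -0.6 0.1 0 0 0 -1; -0.1 -0.7 0.2 0 0 0 -1; 0 -0.2 0.1 0 0 0 -1; 0 0 0.7 0 0 0 -1; 0 0 1.4 0 0 0 -1; 0 0 1.8 0 0 0 -1; 0 0 1.4 0 0 0 -1"
}}

```text
clock: 19.95
eef_pos: [591.7, -213.5, 18.3]
tcp_rot: [-3.141, 0.001, 0.156]
contact_force: [-0.4, -0.0, -0.6]
opening: 0.15
```

{"op": "jog_arm", "data": {
  "increments": "0 0 0.7 0 0 0 -1; 0 0 0 0 0 0 -1; 0 0 0 0 0 0 -0.44; 0 0 0 0 0 0 -0.44; 0 0 -0.9 0 0 0 -0.44; 0 0 -2.1 0 0 0 -0.44; 0 0 -2.2 0 0 0 -0.44; 0 0 -0.9 0 0 0 -0.44"
}}

```text
clock: 20.75
eef_pos: [593.6, -214.0, 76.8]
tcp_rot: [3.14, -0.003, 0.156]
contact_force: [0.1, 0.2, 0.4]
opening: 0.28
```

Run:
```python
from h import *
snap('side','s9',(300,130,430,230),6)
snap('top','t9',(340,140,490,260),5)
print(r.sense()['eef_pos'],r.sense()['opening'],T(0,43))
pick((595.,-266.6),15)
place2((595,-266.6,80,.156),T(-29,0),15)
```

```text
[ 593.45562036 -213.95170302   76.03760548] 0.27960273766012506 [ 593.89177131 -213.74239736]
rp off [-0.002 -0.003]
-0.3 2.6 0.1 0 0 0 -0.44; -0.4 2.6 0 0 0 0 -0.44; 0 0 0.9 0 0 0 -0.44; 0 0 2.1 0 0 0 -0.44; 0 0 2.1 0 0 0 -0.44; 0 0 0.9 0 0 0 -0.44; 0 0 0 0 0 0 -0.44; 0 0 0 0 0 0 -1
0 0 0 0 0 0 -1; 0 0 0 0 0 0 -1; 0 0 0 0 0 0 -1; 0 0 -0.9 0 0 0 -1; 0 0 -2.3 0 0 0 -1; 0 0 -2.4 0 0 0 -1; 0 0 -0.9 0 0 0 -1; 0 0 0 0 0 0 -1
end [ 594.6 -266.4   80. ] 0.156
-0.3 -0.1 0.1 0 0 0 -1; -0.8 -0.4 0.1 0 0 0 -1; -0.8 -0.3 0.2 0 0 0 -1; -0.3 -0.1 0.1 0 0 0 -1; 0 0 0.7 0 0 0 -1; 0 0 1.4 0 0 0 -1; 0 0 1.8 0 0 0 -1; 0 0 1.4 0 0 0 -1
0 0 0.7 0 0 0 -1; 0 0 0 0 0 0 -1; 0 0 0 0 0 0 -0.44; 0 0 0 0 0 0 -0.44; 0 0 -0.9 0 0 0 -0.44; 0 0 -2.1 0 0 0 -0.44; 0 0 -2.1 0 0 0 -0.44; 0 0 -0.9 0 0 0 -0.44
end [ 571.9 -261.1   75. ] 0.156
```

View pics/s9.png

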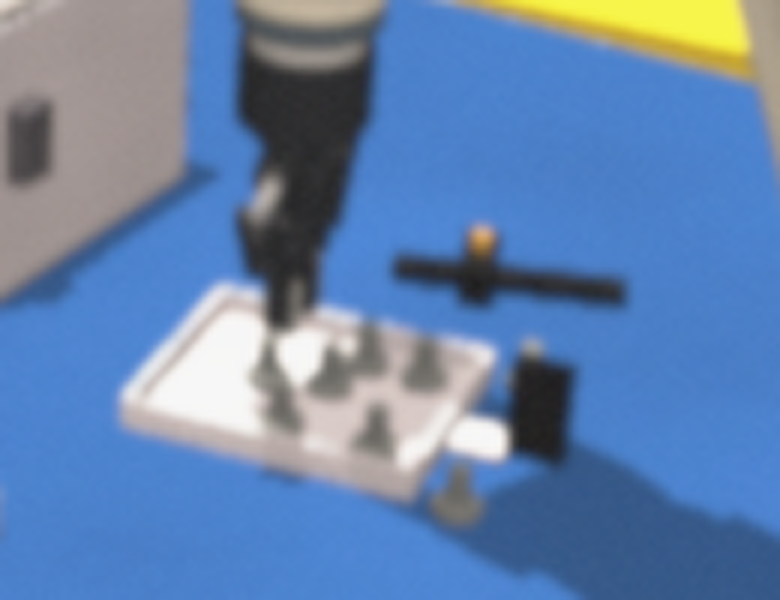

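View pics/t9.png

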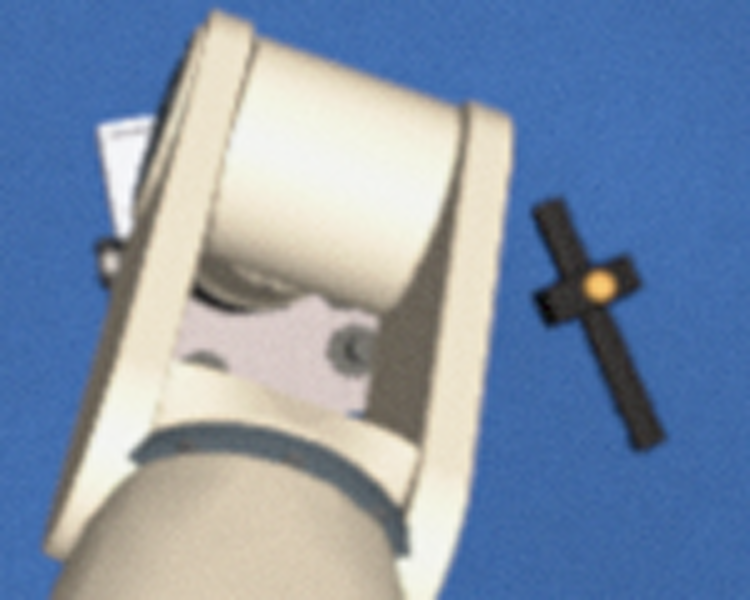

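{"op": "jog_arm", "data": {
  "increments": "-0.2 2.6 0 0 0 0 -0.44; -0.3 2.6 0 0 0 0 -0.44; 0 0 0.9 0 0 0 -0.44; 0 0 2.1 0 0 0 -0.44; 0 0 2.1 0 0 0 -0.44; 0 0 0.9 0 0 0 -0.44; 0 0 0 0 0 0 -0.44; 0 0 0 0 0 0 -1"
}}

```text
clock: 21.65
eef_pos: [595.2, -265.2, 13.7]
tcp_rot: [-3.141, 0.001, 0.156]
contact_force: [0.0, 0.5, 0.1]
opening: 0.146
```

{"op": "jog_arm", "data": {
  "increments": "0 0 0 0 0 0 -1; 0 0 0 0 0 0 -1; 0 0 0 0 0 0 -1; 0 0 -0.9 0 0 0 -1; 0 0 -2.3 0 0 0 -1; 0 0 -2.4 0 0 0 -1; 0 0 -0.9 0 0 0 -1; 0 0 0 0 0 0 -1"
}}

```text
clock: 22.45
eef_pos: [596.5, -266.2, 81.2]
tcp_rot: [3.14, -0.003, 0.156]
contact_force: [-0.1, -0.7, -0.1]
opening: 0.145
```

{"op": "jog_arm", "data": {
  "increments": "-0.3 -0.1 0.1 0 0 0 -1; -0.8 -0.4 0.1 0 0 0 -1; -0.8 -0.3 0.2 0 0 0 -1; -0.3 -0.1 0.1 0 0 0 -1; 0 0 0.7 0 0 0 -1; 0 0 1.4 0 0 0 -1; 0 0 1.8 0 0 0 -1; 0 0 1.4 0 0 0 -1"
}}

```text
clock: 23.25
eef_pos: [572.0, -260.0, 19.4]
tcp_rot: [-3.141, 0.001, 0.156]
contact_force: [-0.7, -0.5, -0.4]
opening: 0.147
```

{"op": "jog_arm", "data": {
  "increments": "0 0 0.7 0 0 0 -1; 0 0 0 0 0 0 -1; 0 0 0 0 0 0 -0.44; 0 0 0 0 0 0 -0.44; 0 0 -0.9 0 0 0 -0.44; 0 0 -2.1 0 0 0 -0.44; 0 0 -2.1 0 0 0 -0.44; 0 0 -0.9 0 0 0 -0.44"
}}

```text
clock: 24.05
eef_pos: [573.6, -260.7, 76.8]
tcp_rot: [3.14, -0.003, 0.156]
contact_force: [-0.5, -0.0, 0.5]
opening: 0.282
```

Run:
```python
from h import *
snap('side','s10',(300,130,430,230),6)
print(r.sense()['eef_pos'],r.sense()['opening'],T(-29,0))
pick((589.1,-303.5),15)
place2((589.1,-303.5,80,.156),T(0,-43),15)
```

```text
[ 573.88209958 -260.91172675   77.45393893] 0.2796514465899829 [ 572.06580287 -260.7915961 ]
rp off [-0.002 -0.004]
0.4 2.2 0.1 0 0 0 -0.44; 0.4 2.2 0.1 0 0 0 -0.44; 0 0 0.9 0 0 0 -0.44; 0 0 2.1 0 0 0 -0.44; 0 0 2.2 0 0 0 -0.44; 0 0 0.8 0 0 0 -0.44; 0 0 0 0 0 0 -0.44; 0 0 0 0 0 0 -1
0 0 0 0 0 0 -1; 0 0 0 0 0 0 -1; 0 0 0 0 0 0 -1; 0 0 -0.9 0 0 0 -1; 0 0 -2.3 0 0 0 -1; 0 0 -2.3 0 0 0 -1; 0 0 -1 0 0 0 -1; 0 0 0 0 0 0 -1
end [ 588.6 -303.1   80.5] 0.156
0.3 0 0.1 0 0 0 -1; 0.6 -0.1 0.1 0 0 0 -1; 0.7 -0.1 0.2 0 0 0 -1; 0.3 0 0.1 0 0 0 -1; 0 0 0.7 0 0 0 -1; 0 0 1.4 0 0 0 -1; 0 0 1.8 0 0 0 -1; 0 0 1.4 0 0 0 -1
0 0 0.7 0 0 0 -1; 0 0 0 0 0 0 -1; 0 0 0 0 0 0 -0.44; 0 0 0 0 0 0 -0.44; 0 0 -0.9 0 0 0 -0.44; 0 0 -2.1 0 0 0 -0.44; 0 0 -2.1 0 0 0 -0.44; 0 0 -0.9 0 0 0 -0.44
end [ 607.6 -298.6   75. ] 0.156
```

View pics/s10.png

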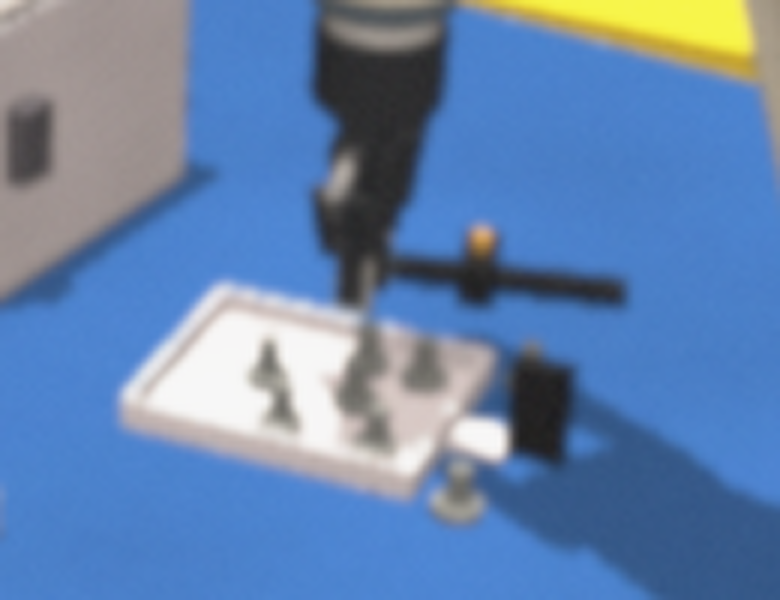

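Run:
```python
from h import *
import h
h.V=-.5
P=T(-19,-43.3);print(P)
pick(P,16.5,(573,-260.9,76.5,.156))
place2((*P,80,.156),T(0,-43),16)
```

```text
[ 588.79539191 -301.96210557]
0.5 2.2 0.1 0 0 0 -0.5; 0.4 2.1 0 0 0 0 -0.5; 0 0 0.8 0 0 0 -0.5; 0 0 2.1 0 0 0 -0.5; 0 0 2.2 0 0 0 -0.5; 0 0 0.8 0 0 0 -0.5; 0 0 0 0 0 0 -0.5; 0 0 0 0 0 0 -1
0 0 0 0 0 0 -1; 0 0 0 0 0 0 -1; 0 0 0 0 0 0 -1; 0 0 -0.9 0 0 0 -1; 0 0 -2.3 0 0 0 -1; 0 0 -2.2 0 0 0 -1; 0 0 -0.9 0 0 0 -1; 0 0 0 0 0 0 -1
end [ 588.6 -302.    79.5] 0.156
0.3 0 0.1 0 0 0 -1; 0.6 0 0.1 0 0 0 -1; 0.7 0 0.2 0 0 0 -1; 0.3 0 0.1 0 0 0 -1; 0 0 0.7 0 0 0 -1; 0 0 1.4 0 0 0 -1; 0 0 1.7 0 0 0 -1; 0 0 1.4 0 0 0 -1
0 0 0.7 0 0 0 -1; 0 0 0 0 0 0 -1; 0 0 0 0 0 0 -0.5; 0 0 0 0 0 0 -0.5; 0 0 -0.8 0 0 0 -0.5; 0 0 -2.1 0 0 0 -0.5; 0 0 -2.2 0 0 0 -0.5; 0 0 -0.8 0 0 0 -0.5
end [ 607.6 -299.    75. ] 0.156
```

{"op": "jog_arm", "data": {
  "increments": "0.5 2.2 0.1 0 0 0 -0.5; 0.4 2.1 0 0 0 0 -0.5; 0 0 0.8 0 0 0 -0.5; 0 0 2.1 0 0 0 -0.5; 0 0 2.2 0 0 0 -0.5; 0 0 0.8 0 0 0 -0.5; 0 0 0 0 0 0 -0.5; 0 0 0 0 0 0 -1"
}}

```text
clock: 24.9
eef_pos: [587.5, -300.7, 14.0]
tcp_rot: [-3.141, 0.001, 0.156]
contact_force: [-0.1, 0.9, -0.4]
opening: 0.141
```

{"op": "jog_arm", "data": {
  "increments": "0 0 0 0 0 0 -1; 0 0 0 0 0 0 -1; 0 0 0 0 0 0 -1; 0 0 -0.9 0 0 0 -1; 0 0 -2.3 0 0 0 -1; 0 0 -2.2 0 0 0 -1; 0 0 -0.9 0 0 0 -1; 0 0 0 0 0 0 -1"
}}

```text
clock: 25.7
eef_pos: [588.9, -301.8, 79.1]
tcp_rot: [3.14, -0.003, 0.156]
contact_force: [0.6, 0.1, -0.7]
opening: 0.15
```

{"op": "jog_arm", "data": {
  "increments": "0.3 0 0.1 0 0 0 -1; 0.6 0 0.1 0 0 0 -1; 0.7 0 0.2 0 0 0 -1; 0.3 0 0.1 0 0 0 -1; 0 0 0.7 0 0 0 -1; 0 0 1.4 0 0 0 -1; 0 0 1.7 0 0 0 -1; 0 0 1.4 0 0 0 -1"
}}

```text
clock: 26.5
eef_pos: [605.7, -298.0, 18.0]
tcp_rot: [-3.14, 0.002, 0.156]
contact_force: [-0.8, 0.6, -1.0]
opening: 0.145
```

{"op": "jog_arm", "data": {
  "increments": "0 0 0.7 0 0 0 -1; 0 0 0 0 0 0 -1; 0 0 0 0 0 0 -0.5; 0 0 0 0 0 0 -0.5; 0 0 -0.8 0 0 0 -0.5; 0 0 -2.1 0 0 0 -0.5; 0 0 -2.2 0 0 0 -0.5; 0 0 -0.8 0 0 0 -0.5"
}}

```text
clock: 27.3
eef_pos: [608.0, -299.0, 74.9]
tcp_rot: [3.14, -0.003, 0.156]
contact_force: [0.5, -0.3, 0.3]
opening: 0.25
```

Run:
```python
from h import *
snap('side','s11',(300,130,430,230),6)
snap('top','t11',(340,140,490,260),5)
print(r.sense()['eef_pos'],r.sense()['opening'],T(0,-43))
pick((500.8,-346.9),10)
place2((500.8,-346.9,80,.156),T(58,-43),16)
```

```text
[ 607.63088913 -298.84412707   73.89388697] 0.2525549173924238 [ 607.50822869 -298.65760264]
rp off [-0.002 -0.002]
-3.8 1 0 0 0 0 -0.44; -3.7 1.1 -0.1 0 0 0 -0.44; -3.8 1 0 0 0 0 -0.44; 0 0 0.9 0 0 0 -0.44; 0 0 2.3 0 0 0 -0.44; 0 0 2.4 0 0 0 -0.44; 0 0 0.9 0 0 0 -0.44; 0 0 0 0 0 0 -0.44
0 0 0 0 0 0 -1; 0 0 0 0 0 0 -1; 0 0 0 0 0 0 -1; 0 0 0 0 0 0 -1; 0 0 -1 0 0 0 -1; 0 0 -2.5 0 0 0 -1; 0 0 -2.5 0 0 0 -1; 0 0 -1 0 0 0 -1
end [ 500.8 -347.    79.9] 0.156
1.6 -0.3 0 0 0 0 -1; 3.1 -0.6 0.1 0 0 0 -1; 3.8 -0.7 0.1 0 0 0 -1; 3.9 -0.7 0.2 0 0 0 -1; 3.1 -0.5 0.1 0 0 0 -1; 1.6 -0.3 0 0 0 0 -1; 0 0 0.7 0 0 0 -1; 0 0 1.4 0 0 0 -1
0 0 1.7 0 0 0 -1; 0 0 1.4 0 0 0 -1; 0 0 0.7 0 0 0 -1; 0 0 0 0 0 0 -1; 0 0 0 0 0 0 -0.44; 0 0 0 0 0 0 -0.44; 0 0 -0.8 0 0 0 -0.44; 0 0 -2.1 0 0 0 -0.44
0 0 -2.2 0 0 0 -0.44; 0 0 -0.8 0 0 0 -0.44; 0 0 0 0 0 0 -0.44; 0 0 0 0 0 0 -0.44; 0 0 0 0 0 0 -0.44; 0 0 0 0 0 0 -0.44; 0 0 0 0 0 0 -0.44; 0 0 0 0 0 0 -0.44
end [ 664.9 -289.7   75. ] 0.156
```

View pics/s11.png

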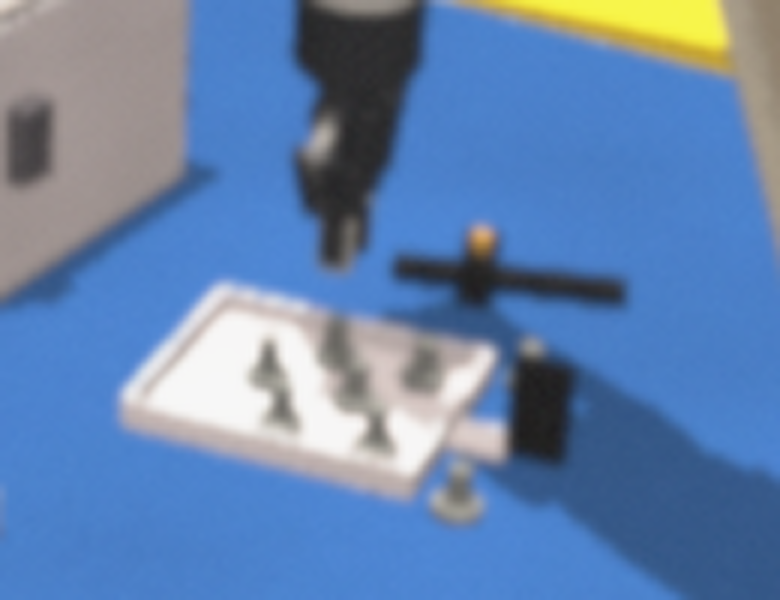

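View pics/t11.png

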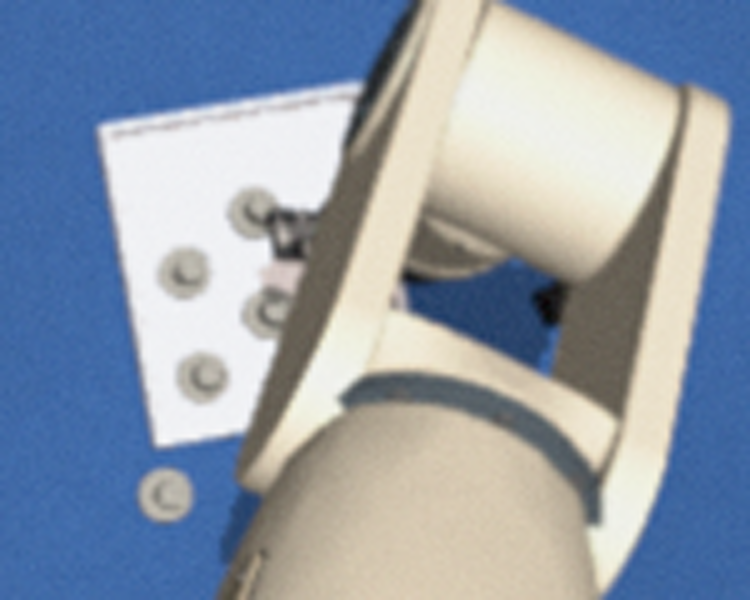

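{"op": "jog_arm", "data": {
  "increments": "-3.8 1 0 0 0 0 -0.44; -3.7 1.1 -0.1 0 0 0 -0.44; -3.8 1 0 0 0 0 -0.44; 0 0 0.9 0 0 0 -0.44; 0 0 2.3 0 0 0 -0.44; 0 0 2.4 0 0 0 -0.44; 0 0 0.9 0 0 0 -0.44; 0 0 0 0 0 0 -0.44"
}}

```text
clock: 28.2
eef_pos: [499.1, -345.6, 7.4]
tcp_rot: [-3.139, 0.002, 0.156]
contact_force: [0.1, 0.4, 0.3]
opening: 0.283
```

{"op": "jog_arm", "data": {
  "increments": "0 0 0 0 0 0 -1; 0 0 0 0 0 0 -1; 0 0 0 0 0 0 -1; 0 0 0 0 0 0 -1; 0 0 -1 0 0 0 -1; 0 0 -2.5 0 0 0 -1; 0 0 -2.5 0 0 0 -1; 0 0 -1 0 0 0 -1"
}}

```text
clock: 29.0
eef_pos: [501.1, -347.4, 81.2]
tcp_rot: [3.139, -0.003, 0.156]
contact_force: [0.1, 0.3, 0.9]
opening: 0.152
```

Run:
```python
from h import *
snap('side','s12',(300,130,430,230),6)
snap('top','t12',(340,140,490,260),5)
s=r.sense();print(s['eef_pos'],s['opening'])
```

```text
[ 500.90223234 -347.2501705    80.19425464] 0.14514711451741052
```

View pics/s12.png

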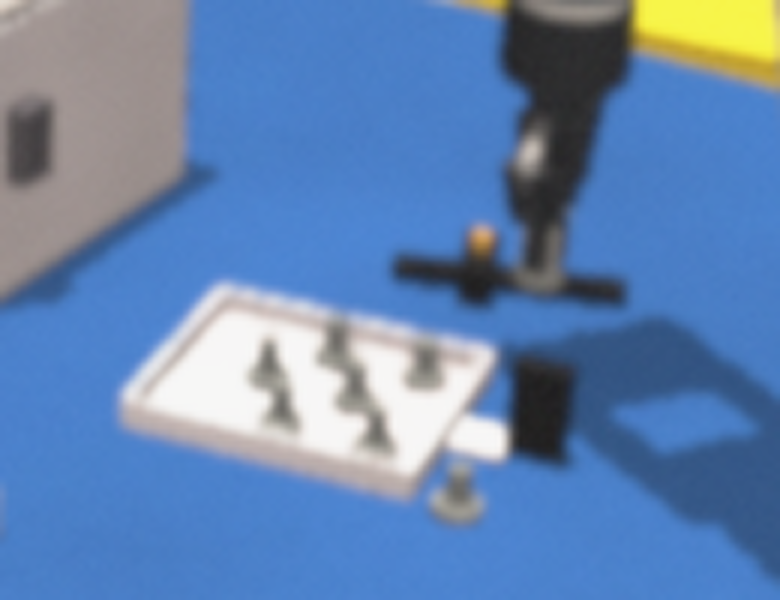

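View pics/t12.png

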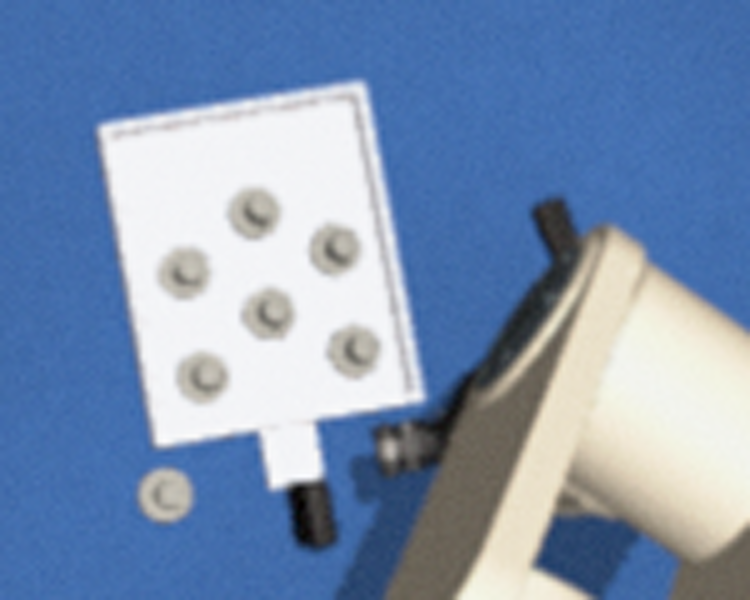

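{"op": "jog_arm", "data": {
  "increments": "1.6 -0.3 0 0 0 0 -1; 3.1 -0.6 0.1 0 0 0 -1; 3.8 -0.7 0.1 0 0 0 -1; 3.9 -0.7 0.2 0 0 0 -1; 3.1 -0.5 0.1 0 0 0 -1; 1.6 -0.3 0 0 0 0 -1; 0 0 0.7 0 0 0 -1; 0 0 1.4 0 0 0 -1"
}}

```text
clock: 29.9
eef_pos: [664.0, -288.9, 51.0]
tcp_rot: [-3.142, 0.0, 0.157]
contact_force: [-0.8, 0.1, -0.4]
opening: 0.151
```

{"op": "jog_arm", "data": {
  "increments": "0 0 1.7 0 0 0 -1; 0 0 1.5 0 0 0 -1; 0 0 0.8 0 0 0 -1; 0 0 0 0 0 0 -1; 0 0 0 0 0 0 -0.44; 0 0 0 0 0 0 -0.44; 0 0 -0.8 0 0 0 -0.44; 0 0 -2.1 0 0 0 -0.44"
}}

```text
clock: 30.7
eef_pos: [662.2, -288.8, 39.4]
tcp_rot: [-3.139, 0.004, 0.156]
contact_force: [-1.4, 1.1, 0.9]
opening: 0.275
```

{"op": "jog_arm", "data": {
  "increments": "0 0 -2.2 0 0 0 -0.44; 0 0 -1 0 0 0 -0.44; -1.6 -0.3 0 0 0 0 -0.44; -3.5 -1 0 0 0 0 -0.44; -4 -1.5 0 0 0 0 -0.44; -3.5 -1.5 0 0 0 0 -0.44; -1.5 -1 0 0 0 0 -0.44; 0 0 0 0 0 0 -0.44"
}}

```text
clock: 31.5
eef_pos: [513.6, -257.8, 72.9]
tcp_rot: [-3.14, 0.002, 0.155]
contact_force: [0.5, -0.5, 0.2]
opening: 0.28
```

Run:
```python
from h import *
snap('side','s13',(300,130,430,230),6)
s=r.sense();print(s['eef_pos'],s['opening'])
pick((472.5,-201.2),10)
place2((472.5,-201.2,80,.156),T(58,43),14)
```

```text
[ 515.81245576 -258.70329846   73.38961867] 0.2838027483905238
rp off [0. 0.]
-1.7 -3.2 -0.1 0 0 0 -0.44; -1.7 -3.2 -0.1 0 0 0 -0.44; 0 0 0.9 0 0 0 -0.44; 0 0 2.4 0 0 0 -0.44; 0 0 2.3 0 0 0 -0.44; 0 0 0.9 0 0 0 -0.44; 0 0 0 0 0 0 -0.44; 0 0 0 0 0 0 -1
0 0 0 0 0 0 -1; 0 0 0 0 0 0 -1; 0 0 0 0 0 0 -1; 0 0 -1 0 0 0 -1; 0 0 -2.5 0 0 0 -1; 0 0 -2.5 0 0 0 -1; 0 0 -1 0 0 0 -1; 0 0 0 0 0 0 -1
end [ 472.3 -200.7   80.4] 0.155
1.6 0.3 0 0 0 0 -1; 3.2 0.5 0.1 0 0 0 -1; 4 0.8 0.1 0 0 0 -1; 4 0.7 0.2 0 0 0 -1; 3.2 0.5 0.1 0 0 0 -1; 1.6 0.3 0 0 0 0 -1; 0 0 0.7 0 0 0 -1; 0 0 1.5 0 0 0 -1
0 0 1.7 0 0 0 -1; 0 0 1.5 0 0 0 -1; 0 0 0.7 0 0 0 -1; 0 0 0 0 0 0 -1; 0 0 0 0 0 0 -0.44; 0 0 0 0 0 0 -0.44; 0 0 -0.9 0 0 0 -0.44; 0 0 -2.1 0 0 0 -0.44
0 0 -2.2 0 0 0 -0.44; 0 0 -0.9 0 0 0 -0.44; 0 0 0 0 0 0 -0.44; 0 0 0 0 0 0 -0.44; 0 0 0 0 0 0 -0.44; 0 0 0 0 0 0 -0.44; 0 0 0 0 0 0 -0.44; 0 0 0 0 0 0 -0.44
end [ 651.2 -204.5   75. ] 0.156
```

View pics/s13.png

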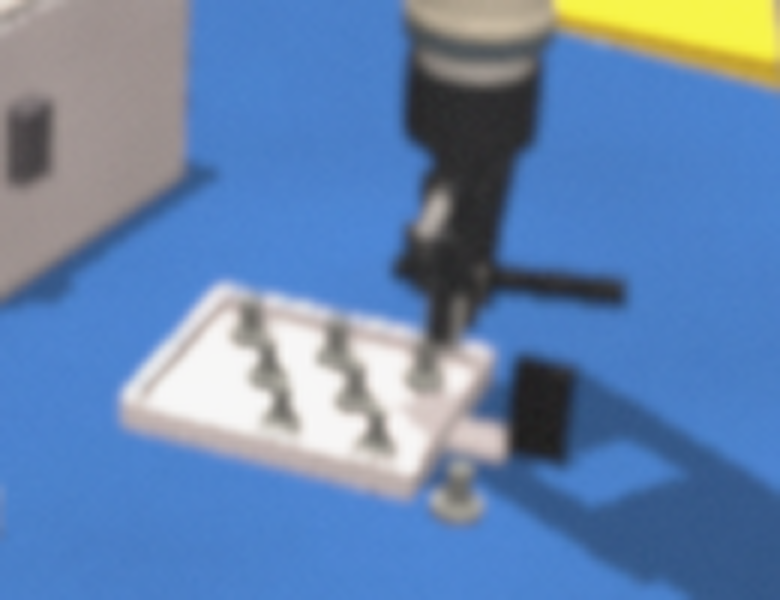

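{"op": "jog_arm", "data": {
  "increments": "-1.7 -3.2 -0.1 0 0 0 -0.44; -1.8 -3.2 0 0 0 0 -0.44; 0 0 0.9 0 0 0 -0.44; 0 0 2.3 0 0 0 -0.44; 0 0 2.2 0 0 0 -0.44; 0 0 0.9 0 0 0 -0.44; 0 0 0 0 0 0 -0.44; 0 0 0 0 0 0 -0.44"
}}

```text
clock: 32.35
eef_pos: [472.8, -201.5, 11.5]
tcp_rot: [3.141, -0.0, 0.156]
contact_force: [0.7, -0.8, 0.4]
opening: 0.283
```

{"op": "jog_arm", "data": {
  "increments": "0 0 0 0 0 0 -1; 0 0 0 0 0 0 -1; 0 0 0 0 0 0 -1; 0 0 0 0 0 0 -1; 0 0 -1 0 0 0 -1; 0 0 -2.5 0 0 0 -1; 0 0 -2.5 0 0 0 -1; 0 0 -1 0 0 0 -1"
}}

```text
clock: 33.15
eef_pos: [472.9, -201.5, 83.6]
tcp_rot: [3.14, -0.002, 0.156]
contact_force: [0.6, -0.0, -0.0]
opening: 0.147
```

Run:
```python
from h import *
snap('side','s14',(300,130,430,230),6)
snap('top','t14',(340,140,490,260),5)
s=r.sense();print(s['eef_pos'],s['opening'])
place2((*s['eef_pos'],s['tcp_rot'][2]),T(58,43),14)
```

```text
[ 472.86049599 -201.47329916   82.80640911] 0.147114866696191
1.6 0.3 0.1 0 0 0 -1; 3.2 0.5 0.1 0 0 0 -1; 4 0.7 0.2 0 0 0 -1; 4 0.7 0.2 0 0 0 -1; 3.2 0.6 0.1 0 0 0 -1; 1.6 0.3 0.1 0 0 0 -1; 0 0 0.7 0 0 0 -1; 0 0 1.4 0 0 0 -1
0 0 1.8 0 0 0 -1; 0 0 1.5 0 0 0 -1; 0 0 0.7 0 0 0 -1; 0 0 0 0 0 0 -1; 0 0 0 0 0 0 -0.44; 0 0 0 0 0 0 -0.44; 0 0 -0.9 0 0 0 -0.44; 0 0 -2.2 0 0 0 -0.44
0 0 -2.1 0 0 0 -0.44; 0 0 -0.9 0 0 0 -0.44; 0 0 0 0 0 0 -0.44; 0 0 0 0 0 0 -0.44; 0 0 0 0 0 0 -0.44; 0 0 0 0 0 0 -0.44; 0 0 0 0 0 0 -0.44; 0 0 0 0 0 0 -0.44
end [ 651.5 -204.8   74.8] 0.156
```

View pics/s14.png

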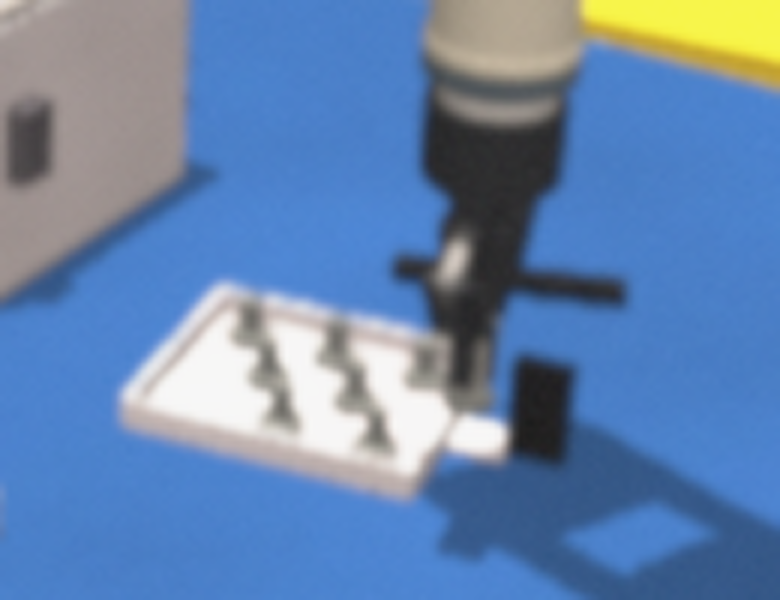

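View pics/t14.png

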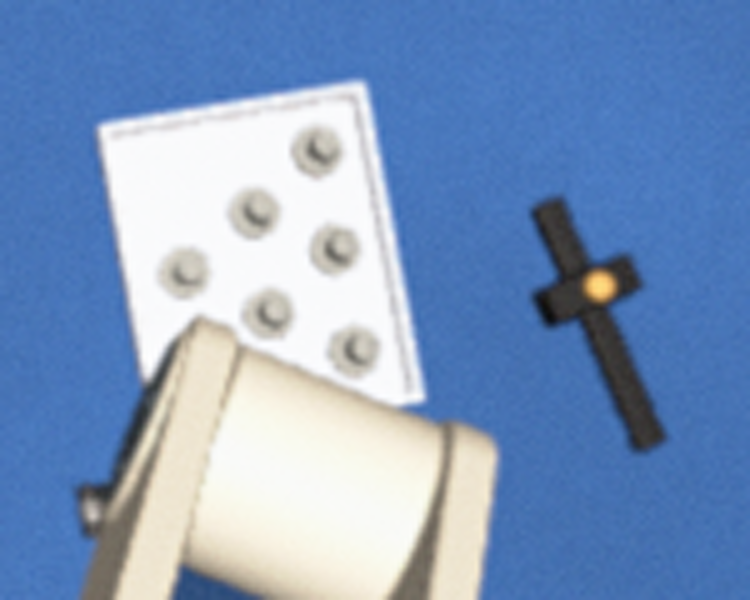

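{"op": "jog_arm", "data": {
  "increments": "1.6 0.3 0.1 0 0 0 -1; 3.2 0.5 0.1 0 0 0 -1; 4 0.7 0.2 0 0 0 -1; 4 0.7 0.2 0 0 0 -1; 3.2 0.6 0.1 0 0 0 -1; 1.6 0.3 0.1 0 0 0 -1; 0 0 0.7 0 0 0 -1; 0 0 1.4 0 0 0 -1"
}}

```text
clock: 34.05
eef_pos: [649.9, -204.2, 51.0]
tcp_rot: [-3.141, 0.001, 0.156]
contact_force: [-0.2, 0.7, -0.2]
opening: 0.149
```

{"op": "jog_arm", "data": {
  "increments": "0 0 1.7 0 0 0 -1; 0 0 1.4 0 0 0 -1; 0 0 0.6 0 0 0 -1; 0 0 0 0 0 0 -1; 0 0 0 0 0 0 -0.44; 0 0 0 0 0 0 -0.44; 0 0 -0.9 0 0 0 -0.44; 0 0 -2.2 0 0 0 -0.44"
}}

```text
clock: 34.85
eef_pos: [649.2, -204.0, 45.2]
tcp_rot: [-3.14, 0.003, 0.156]
contact_force: [-0.3, 0.2, -0.4]
opening: 0.28
```

{"op": "jog_arm", "data": {
  "increments": "0 0 -2.1 0 0 0 0; 0 0 -2 0 0 0 0; -1.6 -0.3 0 0 0 0 0; -3.2 -0.5 0 0 0 0 0; -4 -0.8 0 0 0 0 0; -4 -0.8 0 0 0 0 0; -4 -0.8 0 0 0 0 0; -4 -0.8 0 0 0 0 0"
}}

```text
clock: 35.65
eef_pos: [437.6, -197.0, 88.0]
tcp_rot: [3.141, -0.001, 0.156]
contact_force: [-0.2, -0.7, -0.5]
opening: 0.504
```

{"op": "jog_arm", "data": {
  "increments": "-4 0 0 0 0 0 0; -4 0 0 0 0 0 0; -3.2 0 0 0 0 0 0; -1.6 0 0 0 0 0 0; 0 0 0 0 0 0 0; 0 0 0 0 0 0 0; 0 0 0 0 0 0 0; 0 0 0 0 0 0 0"
}}

```text
clock: 36.45
eef_pos: [313.7, -217.2, 87.4]
tcp_rot: [3.141, -0.001, 0.157]
contact_force: [0.4, 0.2, -0.3]
opening: 0.499
```

Run:
```python
from h import *
snap('side','s15',(300,130,430,230),6)
snap('top','t15',(340,140,490,260),5)
s=r.sense();print(s['eef_pos'],s['opening'])
```

```text
[ 313.19517314 -216.95569664   87.18463148] 0.5014384879476653
```

View pics/s15.png

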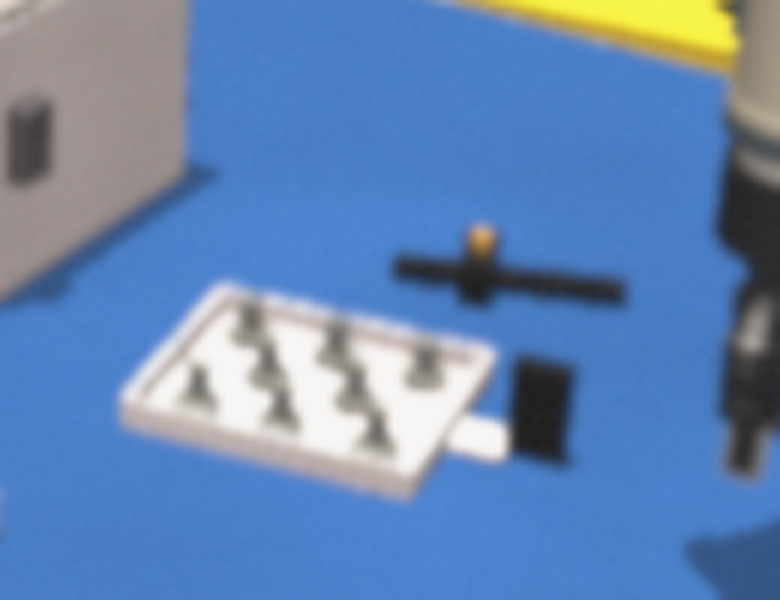

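View pics/t15.png

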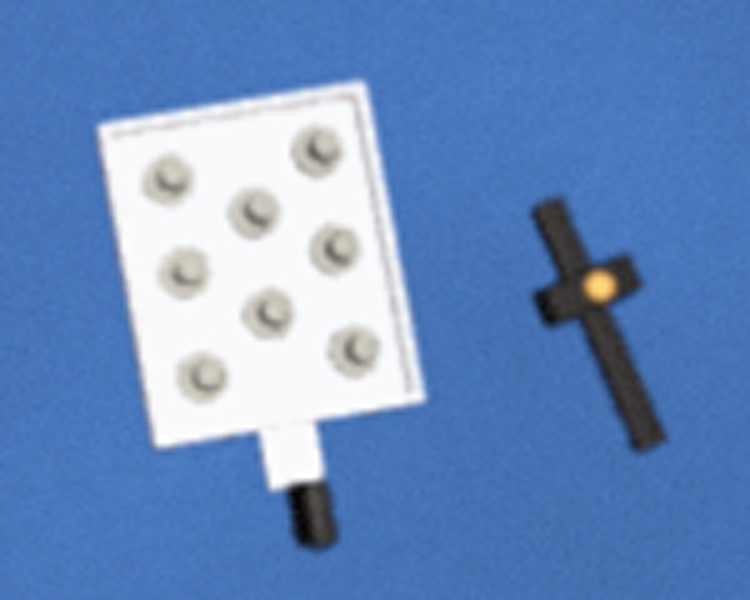

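Run:
```python
from h import *
im=np.load('pics/last_top.npy')
cv2.imwrite('pics/d1.png',cv2.resize(im[85:180,222:330],None,fx=6,fy=6,interpolation=cv2.INTER_CUBIC))
im=snap('side','x',None); 
cv2.imwrite('pics/d2.png',cv2.resize(im[145:260,170:310],None,fx=5,fy=5,interpolation=cv2.INTER_CUBIC))
```

```text
(no output)
```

View pics/d1.png

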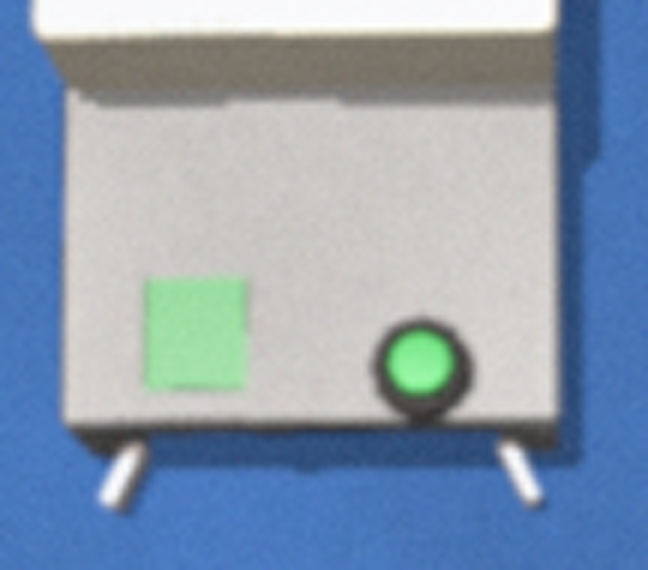

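View pics/d2.png

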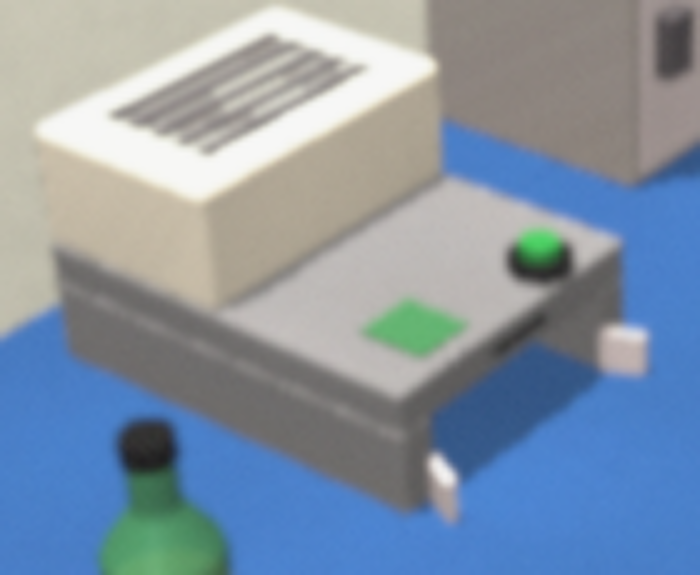

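Run:
```python
from h import *
f=lambda P,o,k:(np.array(P,float)+.5)/k-.5+np.array(o)
A=lambda P:f(P,(222,85),6); S=lambda P:f(P,(170,145),5)
g=onz('top',A([(66,421),(556,419),(68,90),(556,102)]),88); print(g.round(1))
print('side deck corners',onz('side',S([(398,402),(622,240)]),88).round(1))
print('guide tips top',onz('top',A([(112,505),(535,500)]),30).round(1),'side', onz('side',S([(455,482),(647,330)]),30).round(1))
print('guide root',onz('top',A([(140,447),(505,445)]),30).round(1))
a,b=A([(421,360)]),S([(540,240)])
for z in (92,96,100,104,108): print(z,onz('top',a,z).round(1),onz('side',b,z).round(1))
h=onz('top',A([(35,30),(555,28)]),173);print('housing',h.round(1))
```

```text
[[696.3 174.5  88. ]
 [694.9 -41.7  88. ]
 [846.9 175.6  88. ]
 [838.4 -42.9  88. ]]
side deck corners [[688.5 183.4  88. ]
 [691.8 -38.3  88. ]]
guide tips top [[667.4 162.8  30. ]
 [667.8 -31.7  30. ]] side [[664.1 165.8  30. ]
 [668.3 -33.1  30. ]]
guide root [[694.3 150.   30. ]
 [693.5 -18.1  30. ]]
92 [[721.   17.4  92. ]] [[730.7  -2.2  92. ]]
96 [[720.2  17.2  96. ]] [[726.5   2.9  96. ]]
100 [[719.3  17.  100. ]] [[722.3   8.1 100. ]]
104 [[718.5  16.9 104. ]] [[718.1  13.2 104. ]]
108 [[717.7  16.7 108. ]] [[713.8  18.4 108. ]]
housing [[847.6 175.4 173. ]
 [845.3 -42.7 173. ]]
```

Run:
```python
from h import *
P=T(-140,0);print(P)
plan([(P[0],P[1],120,.159,0),(P[0],P[1],33,.159,0,4),('h',2,0),('h',6,-1)])
```

```text
[ 462.46594489 -278.36632598]
rp off [0. 0.]
1.3 0.8 -0.3 0 0 0 0; 2.5 1.5 -0.6 0 0 0 0; 3.1 1.9 -0.7 0 0 0 0; 3.1 1.9 -0.8 0 0 0 0; 2.5 1.5 -0.6 0 0 0 0; 1.3 0.8 -0.3 0 0 0 0; 0 0 1.2 0 0 0 0; 0 0 3.2 0 0 0 0
0 0 3.1 0 0 0 0; 0 0 1.2 0 0 0 0; 0 0 0 0 0 0 0; 0 0 0 0 0 0 0; 0 0 0 0 0 0 -1; 0 0 0 0 0 0 -1; 0 0 0 0 0 0 -1; 0 0 0 0 0 0 -1
0 0 0 0 0 0 -1; 0 0 0 0 0 0 -1; 0 0 0 0 0 0 -1; 0 0 0 0 0 0 -1; 0 0 0 0 0 0 -1; 0 0 0 0 0 0 -1; 0 0 0 0 0 0 -1; 0 0 0 0 0 0 -1
end [ 462.4 -278.4   33.2] 0.157
```

{"op": "jog_arm", "data": {
  "increments": "1.3 0.8 -0.3 0 0 0 0; 2.5 1.5 -0.6 0 0 0 0; 3.1 1.9 -0.7 0 0 0 0; 3.1 1.9 -0.8 0 0 0 0; 2.5 1.5 -0.6 0 0 0 0; 1.3 0.8 -0.3 0 0 0 0; 0 0 0 0 0 0 0; 0 0 1.5 0 0 0 0",
  "squeeze": 40
}}

```text
clock: 37.4
eef_pos: [462.5, -278.7, 106.0]
tcp_rot: [3.14, -0.001, 0.156]
contact_force: [-0.1, 0.1, -0.1]
opening: 0.497
```

Run:
```python
from h import *
snap('side','s16',(300,130,430,230),6)
snap('top','t16',(340,140,490,260),5)
s=r.sense();print(s['eef_pos'],s['opening'])
```

```text
[ 459.78071309 -277.26429163  103.48177697] 0.5030370799520211
```

View pics/s16.png

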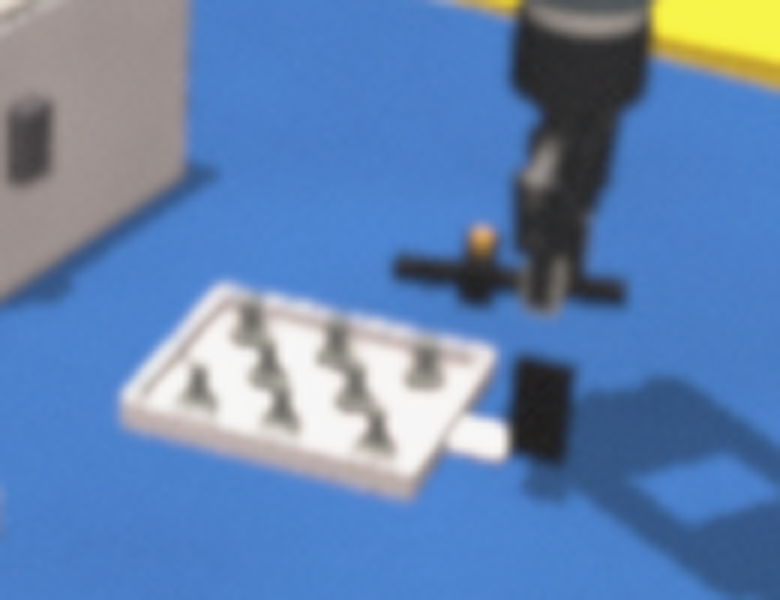

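Aligned above the fin. Descend and close gently, then tighten.

{"op": "jog_arm", "data": {
  "increments": "0 0 2.5 0 0 0 0; 0 0 2.7 0 0 0 0; 0 0 1.5 0 0 0 0; 0 0 0.5 0 0 0 0; 0 0 0 0 0 0 0; 0 0 0 0 0 0 -1; 0 0 0 0 0 0 -1; 0 0 0 0 0 0 -1"
}}

```text
clock: 38.3
eef_pos: [462.4, -278.8, 34.4]
tcp_rot: [3.141, -0.001, 0.156]
contact_force: [-1.5, 1.2, 7.6]
opening: 0.158
```

{"op": "jog_arm", "data": {
  "increments": "0 0 0 0 0 0 -1; 0 0 0 0 0 0 -1; 0 0 0 0 0 0 -1; 0 0 0 0 0 0 -1; 0 0 0 0 0 0 -1; 0 0 0 0 0 0 -1; 0 0 0 0 0 0 -1; 0 0 0 0 0 0 -1",
  "squeeze": 100
}}

```text
clock: 39.1
eef_pos: [462.4, -278.8, 34.5]
tcp_rot: [3.141, -0.001, 0.156]
contact_force: [-0.9, 1.5, 7.9]
opening: 0.145
```

Run:
```python
from h import *
snap('side','s17',(300,130,430,230),6)
snap('top','t17',(340,140,490,260),5)
s=r.sense();print(s['eef_pos'],s['tcp_rot'],s['opening'],s['contact_force'],s['wrist_torque'])
```

```text
[ 462.40776443 -278.8165248    34.48423116] [ 3.14071964e+00 -1.15872573e-03  1.55972816e-01] 0.14626529456218954 [-1.41135148  1.1113199   7.90586698] [0.31481216 0.19178558 0.15932566]
```

View pics/s17.png

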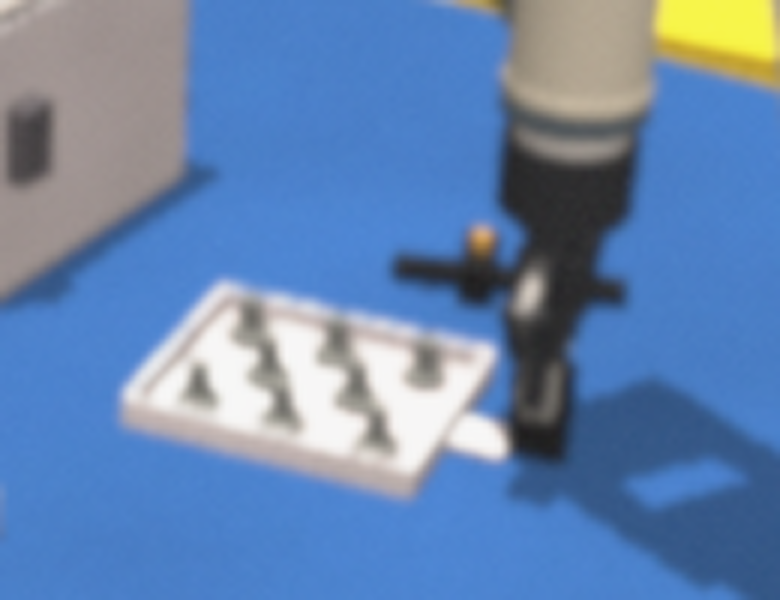

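View pics/t17.png

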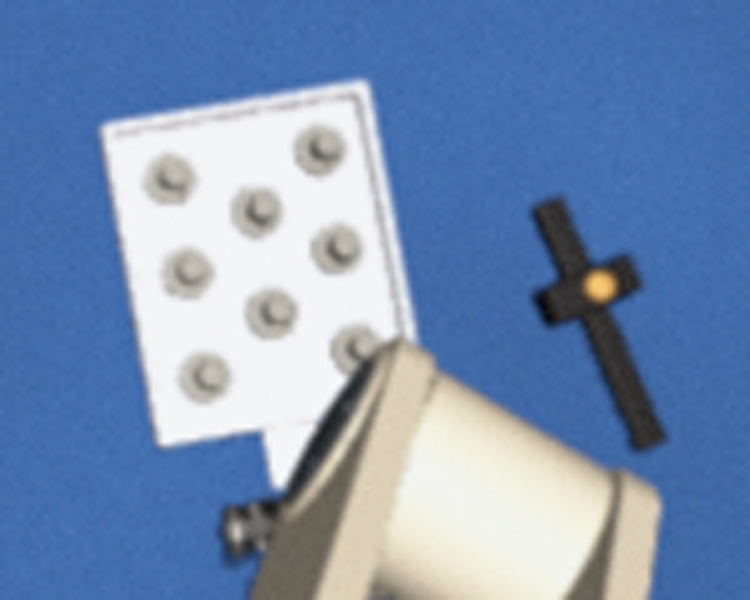

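```bash
cat >> h.py <<'E'
def mj(start,wps,q=.1,op=-1):
    p=np.array(start[:3],float); y=start[3]; rows=[]
    for x,yy,z,yw,n in wps:
        p0,y0=p.copy(),y; Tg=np.array([x,yy,z],float)
        for i in range(1,n+1):
            t=i/n; s_=10*t**3-15*t**4+6*t**5
            G=p0+(Tg-p0)*s_; gy=y0+wrap(yw-y0)*s_; c,s=np.cos(y),np.sin(y); D=G-p
            d=np.round(np.array([c*D[0]+s*D[1],s*D[0]-c*D[1],-D[2]])/10/q)*q; dt=np.round(-(gy-y),3)
            rows.append([*d,dt,op]); d=d*10
            p=p+np.array([c*d[0]+s*d[1],s*d[0]-c*d[1],-d[2]]); y-=dt
    while len(rows)%8: rows.append([0,0,0,0,op])
    for i in range(0,len(rows),8): print('; '.join('%s %s %s 0 0 %s %g'%(*['%g'%(round(v,3)+0.) for v in R[:4]],R[4]) for R in rows[i:i+8]))
    print('end',p.round(1),round(y,3))
E
python3 - <<'E'
from h import *
mj((462.4,-278.8,35.5,.156),[(413,-286.6,35.5,.156,8),(420,66.2,35.5,-.005,32)],q=.05)
E
```

```text
-0.1 0 0 0 0 0 -1; -0.4 0 0 0 0 0 -1; -0.9 0 0 0 0 0 -1; -1.1 0 0 0 0 0 -1; -1.1 0 0 0 0 0 -1; -0.9 0 0 0 0 0 -1; -0.4 0 0 0 0 0 -1; -0.1 0 0 0 0 0 -1
0 0 0 0 0 0 -1; 0 -0.1 0 0 0 0 -1; 0.05 -0.15 0 0 0 0.001 -1; 0.05 -0.3 0 0 0 0.002 -1; 0.1 -0.5 0 0 0 0.002 -1; 0.1 -0.65 0 0 0 0.003 -1; 0.15 -0.85 0 0 0 0.004 -1; 0.15 -1.05 0 0 0 0.005 -1
0.2 -1.25 0 0 0 0.005 -1; 0.25 -1.4 0 0 0 0.007 -1; 0.2 -1.6 0 0 0 0.007 -1; 0.25 -1.75 0 0 0 0.008 -1; 0.25 -1.85 0 0 0 0.009 -1; 0.25 -1.95 0 0 0 0.009 -1; 0.25 -2 0 0 0 0.009 -1; 0.2 -2.05 0 0 0 0.009 -1
0.2 -2.05 0 0 0 0.01 -1; 0.15 -2.05 0 0 0 0.009 -1; 0.15 -1.95 0 0 0 0.009 -1; 0.15 -1.85 0 0 0 0.009 -1; 0.1 -1.75 0 0 0 0.008 -1; 0.1 -1.65 0 0 0 0.007 -1; 0.05 -1.4 0 0 0 0.007 -1; 0.05 -1.25 0 0 0 0.005 -1
0 -1.1 0 0 0 0.005 -1; 0.05 -0.85 0 0 0 0.004 -1; 0 -0.65 0 0 0 0.003 -1; 0 -0.5 0 0 0 0.002 -1; 0.05 -0.3 0 0 0 0.002 -1; 0 -0.2 0 0 0 0.001 -1; 0 -0.05 0 0 0 0 -1; 0 0 0 0 0 0 -1
end [420.2  66.   35.5] -0.005
```

{"op": "jog_arm", "data": {
  "increments": "0 0 -0.1 0 0 0 -1; 0 0 0 0 0 0 -1; 0 0 0 0 0 0 -1; 0 0 0 0 0 0 -1; 0 0 0 0 0 0 -1; 0 0 0 0 0 0 -1; 0 0 0 0 0 0 -1; 0 0 0 0 0 0 -1"
}}

```text
clock: 40.0
eef_pos: [462.1, -278.7, 34.5]
tcp_rot: [3.141, -0.0, 0.156]
contact_force: [0.2, 1.0, 5.8]
opening: 0.146
```

{"op": "jog_arm", "data": {
  "increments": "-0.1 0 -0.2 0 0 0 -1; -0.4 0 0 0 0 0 -1; -0.9 0 0 0 0 0 -1; -1.1 0 0 0 0 0 -1; -1.1 0 0 0 0 0 -1; -0.9 0 0 0 0 0 -1; -0.4 0 0 0 0 0 -1; -0.1 0 0 0 0 0 -1"
}}

```text
clock: 40.8
eef_pos: [411.7, -286.4, 36.3]
tcp_rot: [-3.141, 0.0, 0.155]
contact_force: [0.3, -0.6, -3.0]
opening: 0.143
```

Run:
```python
from h import *
snap('side','s18',(260,130,430,260),4)
s=r.sense();print(s['eef_pos'],s['tcp_rot'],s['opening'],s['contact_force'],s['wrist_torque'])
```

```text
[ 411.91143969 -286.39286914   36.27639759] [-3.14130545e+00  3.22226100e-04  1.55255446e-01] 0.14586458869161315 [-0.43352519  0.06356233 -3.66440959] [-0.07603447  0.45494552 -0.03643625]
```

View pics/s18.png

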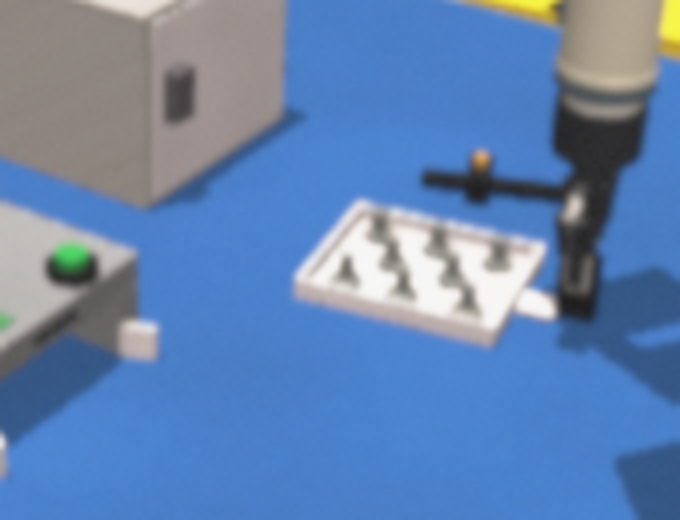

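{"op": "jog_arm", "data": {
  "increments": "0 0 0.1 0 0 0 -1; 0 -0.1 0 0 0 0 -1; 0.05 -0.15 0 0 0 0.001 -1; 0.05 -0.3 0 0 0 0.002 -1; 0.1 -0.5 0 0 0 0.002 -1; 0.1 -0.65 0 0 0 0.003 -1; 0.15 -0.85 0 0 0 0.004 -1; 0.15 -1.05 0 0 0 0.005 -1"
}}

```text
clock: 41.65
eef_pos: [413.1, -249.1, 35.3]
tcp_rot: [3.142, -0.0, 0.138]
contact_force: [0.8, -0.2, -2.5]
opening: 0.147
```

{"op": "jog_arm", "data": {
  "increments": "0.2 -1.25 0 0 0 0.005 -1; 0.25 -1.4 0 0 0 0.007 -1; 0.2 -1.6 0 0 0 0.007 -1; 0.25 -1.75 0 0 0 0.008 -1; 0.25 -1.85 0 0 0 0.009 -1; 0.25 -1.95 0 0 0 0.009 -1; 0.25 -2 0 0 0 0.009 -1; 0.2 -2.05 0 0 0 0.009 -1"
}}

```text
clock: 42.45
eef_pos: [415.7, -108.6, 35.4]
tcp_rot: [-3.141, 0.0, 0.075]
contact_force: [-0.1, -1.3, -2.1]
opening: 0.146
```

{"op": "jog_arm", "data": {
  "increments": "0.2 -2.05 0 0 0 0.01 -1; 0.15 -2.05 0 0 0 0.009 -1; 0.15 -1.95 0 0 0 0.009 -1; 0.15 -1.85 0 0 0 0.009 -1; 0.1 -1.75 0 0 0 0.008 -1; 0.1 -1.65 0 0 0 0.007 -1; 0.05 -1.4 0 0 0 0.007 -1; 0.05 -1.25 0 0 0 0.005 -1"
}}

```text
clock: 43.25
eef_pos: [418.2, 31.1, 35.3]
tcp_rot: [-3.142, 0.0, 0.012]
contact_force: [-0.2, -1.2, -2.1]
opening: 0.147
```

{"op": "jog_arm", "data": {
  "increments": "0 -1.1 0 0 0 0.005 -1; 0.05 -0.85 0 0 0 0.004 -1; 0 -0.65 0 0 0 0.003 -1; 0 -0.5 0 0 0 0.002 -1; 0.05 -0.3 0 0 0 0.002 -1; 0 -0.2 0 0 0 0.001 -1; 0 -0.05 0 0 0 0 -1; 0 0 0 0 0 0 -1"
}}

```text
clock: 44.05
eef_pos: [419.7, 66.1, 35.3]
tcp_rot: [3.142, 0.0, -0.005]
contact_force: [0.3, 0.2, -1.8]
opening: 0.147
```

Run:
```python
from h import *
snap('side','s19',(160,130,420,300),3)
snap('top','t19',(220,120,370,240),5)
s=r.sense();print(s['eef_pos'],s['tcp_rot'],s['opening'],s['contact_force'],s['wrist_torque'])
```

```text
[419.73484453  66.02294677  35.27753595] [ 3.14156780e+00  9.73485464e-06 -5.32337467e-03] 0.14547105216022727 [-0.85360126 -0.32773296 -2.35479491] [-0.03483795  0.20529875 -0.07676234]
```

View pics/s19.png

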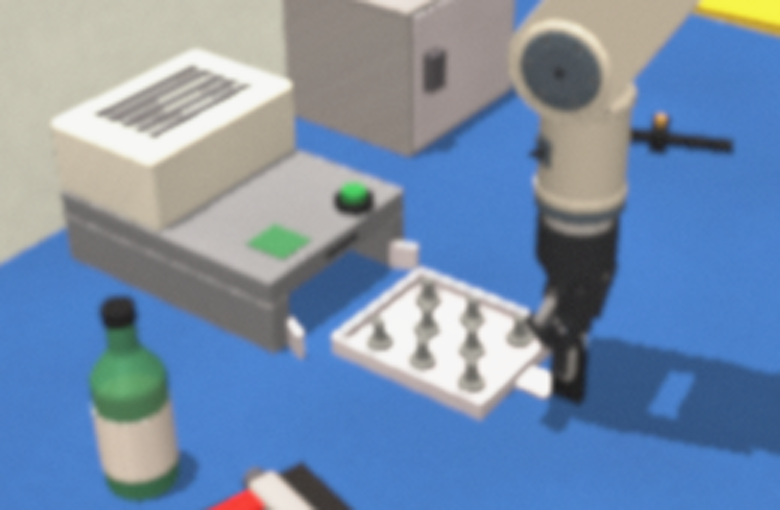

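View pics/t19.png

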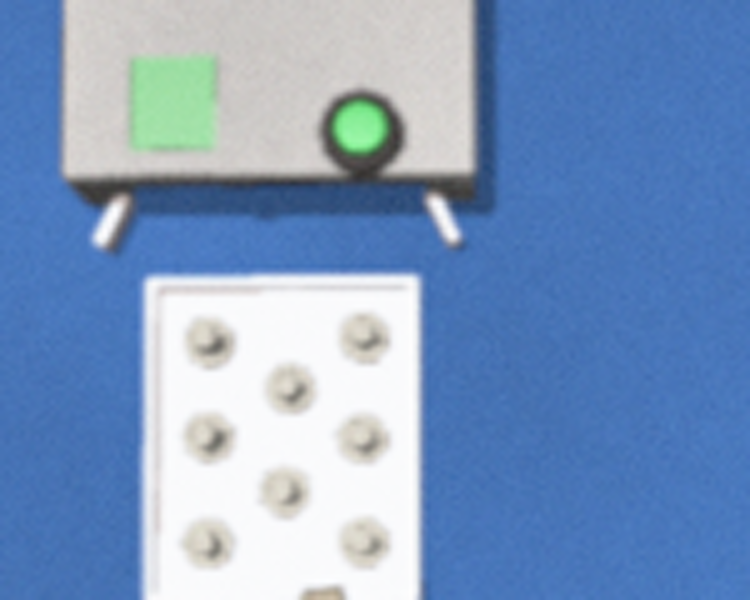

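Run:
```python
from h import *
f=lambda P,o,k:(np.array(P,float)+.5)/k-.5+np.array(o)
A=lambda P:f(P,(220,120),5)
print(onz('top',A([(145,277),(420,275),(143,590),(422,590)]),20).round(1))
print('guides tips outer-left/right edges',onz('top',A([(92,240),(115,250),(444,245),(462,240)]),30).round(1))
print('roots inner',onz('top',A([(132,196),(424,196)]),30).round(1))
```

```text
[[651.2 140.9  20. ]
 [650.8 -11.7  20. ]
 [478.  141.5  20. ]
 [477.  -11.7  20. ]]
guides tips outer-left/right edges [[670.7 169.   30. ]
 [665.  156.2  30. ]
 [666.  -25.3  30. ]
 [668.7 -35.2  30. ]]
roots inner [[695.  147.   30. ]
 [693.4 -14.4  30. ]]
```

Run:
```python
from h import *
mj((419.7,66.0,35.3,-.005),[(635,66.5,35.3,-.003,32)],q=.05)
```

```text
0 0 0 0 0 0 -1; 0.05 0 0 0 0 0 -1; 0.1 0 0 0 0 0 -1; 0.2 0 0 0 0 0 -1; 0.3 0 0 0 0 0 -1; 0.4 0 0 0 0 0 -1; 0.55 0 0 0 0 0 -1; 0.65 0 0 0 0 0 -1
0.75 0 0 0 0 0 -1; 0.9 -0.05 0 0 0 0 -1; 0.95 0 0 0 0 0 -1; 1.1 0 0 0 0 -0.001 -1; 1.1 0 0 0 0 0 -1; 1.2 0 0 0 0 0 -1; 1.25 0 0 0 0 0 -1; 1.25 0 0 0 0 0 -1
1.25 -0.05 0 0 0 0 -1; 1.25 0 0 0 0 0 -1; 1.2 0 0 0 0 0 -1; 1.15 0 0 0 0 0 -1; 1.05 0 0 0 0 -0.001 -1; 1 0 0 0 0 0 -1; 0.9 0 0 0 0 0 -1; 0.75 -0.05 0 0 0 0 -1
0.65 0 0 0 0 0 -1; 0.55 0 0 0 0 0 -1; 0.4 0 0 0 0 0 -1; 0.3 0 0 0 0 0 -1; 0.2 0 0 0 0 0 -1; 0.1 0 0 0 0 0 -1; 0 0 0 0 0 0 -1; 0.05 0 0 0 0 0 -1
end [635.2  66.6  35.3] -0.003
```

{"op": "jog_arm", "data": {
  "increments": "0 -0.05 0 0 0 0 -1; 0.05 -0.05 0 0 0 0 -1; 0.1 -0.05 0 0 0 0 -1; 0.2 0 0 0 0 0 -1; 0.3 0 0 0 0 0 -1; 0.4 0 0 0 0 0 -1; 0.55 0 0 0 0 0 -1; 0.65 0 0 0 0 0 -1"
}}

```text
clock: 44.95
eef_pos: [442.7, 67.6, 35.3]
tcp_rot: [-3.142, 0.0, -0.005]
contact_force: [-0.9, 0.1, -1.2]
opening: 0.149
```

{"op": "jog_arm", "data": {
  "increments": "0.75 0 0 0 0 0 -1; 0.9 -0.05 0 0 0 0 -1; 0.95 0 0 0 0 0 -1; 1.1 0 0 0 0 -0.001 -1; 1.1 0 0 0 0 0 -1; 1.2 0 0 0 0 0 -1; 1.25 0 0 0 0 0 -1; 1.25 0 0 0 0 0 -1"
}}

```text
clock: 45.75
eef_pos: [528.4, 67.7, 35.3]
tcp_rot: [-3.142, -0.0, -0.004]
contact_force: [-0.6, -0.1, -2.7]
opening: 0.149
```

{"op": "jog_arm", "data": {
  "increments": "1.25 -0.05 0 0 0 0 -1; 1.25 0 0 0 0 0 -1; 1.2 0 0 0 0 0 -1; 1.15 0 0 0 0 0 -1; 1.05 0 0 0 0 -0.001 -1; 1 0 0 0 0 0 -1; 0.9 0 0 0 0 0 -1; 0.75 0 0 0 0 0 -1"
}}

```text
clock: 46.55
eef_pos: [613.5, 67.9, 35.2]
tcp_rot: [-3.142, -0.0, -0.003]
contact_force: [0.1, 0.3, -2.0]
opening: 0.145
```

Run:
```python
from h import *
snap('side','s20',(160,130,420,300),3)
s=r.sense();print(s['eef_pos'],s['tcp_rot'],s['opening'],s['contact_force'],s['wrist_torque'])
```

```text
[614.79955435  67.91163611  35.46517592] [-3.14145537e+00 -1.65821798e-03 -3.24182095e-03] 0.14631444118338496 [ 1.96540933 -0.7282284  -2.94771191] [-0.04890408  0.10896544  0.03130506]
```

View pics/s20.png

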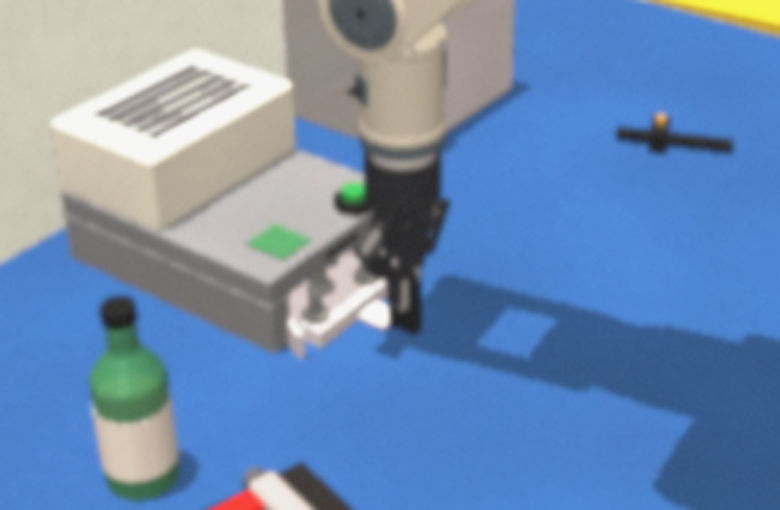

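{"op": "jog_arm", "data": {
  "increments": "0.65 0 0 0 0 0 -1; 0.55 0 0 0 0 0 -1; 0.4 0 0 0 0 0 -1; 0.3 0 0 0 0 0 -1; 0.2 0 0 0 0 0 -1; 0.2 0 0 0 0 0 -1; 0.1 0 0 0 0 0 -1; 0.1 0 0 0 0 0 -1"
}}

```text
clock: 47.4
eef_pos: [637.7, 67.8, 35.3]
tcp_rot: [-3.142, 0.0, -0.003]
contact_force: [-0.6, -0.9, -1.9]
opening: 0.146
```

{"op": "jog_arm", "data": {
  "increments": "0.1 0 0 0 0 0 -1; 0.1 0 0 0 0 0 -1; 0.1 0 0 0 0 0 -1; 0.05 0 0 0 0 0 -1; 0.05 0 0 0 0 0 -1; 0 0 0 0 0 0 -1; 0 0 0 0 0 0 -1; 0 0 0 0 0 0 -1"
}}

```text
clock: 48.2
eef_pos: [641.8, 67.8, 35.3]
tcp_rot: [-3.142, -0.0, -0.003]
contact_force: [0.2, -0.5, -2.4]
opening: 0.146
```

Run:
```python
from h import *
im=snap('side','s21',(240,190,340,260),7)
im=snap('top','t21',(220,110,340,210),6)
s=r.sense();print(s['eef_pos'],s['tcp_rot'],s['opening'],s['contact_force'],s['wrist_torque'])
```

```text
[641.84254478  67.76110887  35.29631371] [-3.14157070e+00 -2.27794853e-04 -3.20595760e-03] 0.1475887871518565 [-0.49522355  0.11635808 -2.23650729] [-0.01938445  0.15912696  0.04001876]
```

View pics/s21.png

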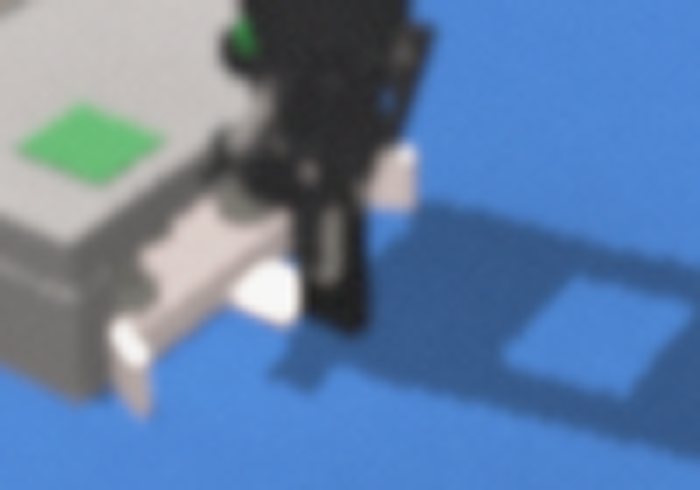

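{"op": "jog_arm", "data": {
  "increments": "0.05 0 0 0 0 0 -1; 0.05 0 0 0 0 0 -1; 0.05 0 0 0 0 0 -1; 0.05 0 0 0 0 0 -1; 0.05 0 0 0 0 0 -1; 0.05 0 0 0 0 0 -1; 0 0 0 0 0 0 -1; 0 0 0 0 0 0 -1"
}}

```text
clock: 49.1
eef_pos: [644.9, 67.8, 35.3]
tcp_rot: [-3.142, -0.0, -0.003]
contact_force: [0.1, -0.1, -2.7]
opening: 0.147
```

{"op": "jog_arm", "data": {
  "increments": "0.05 0 0 0 0 0 -1; 0.05 0 0 0 0 0 -1; 0 0 0 0 0 0 -1; 0 0 0 0 0 0 -1; 0 0 0 0 0 0 -1; 0 0 0 0 0 0 -1; 0 0 0 0 0 0 -1; 0 0 0 0 0 0 -1"
}}

```text
clock: 49.9
eef_pos: [645.8, 67.7, 35.3]
tcp_rot: [3.142, -0.0, -0.003]
contact_force: [-1.1, -0.4, -2.7]
opening: 0.144
```

{"op": "jog_arm", "data": {
  "increments": "0.05 0 0 0 0 0 -1; 0.05 0 0 0 0 0 -1; 0 0 0 0 0 0 -1; 0 0 0 0 0 0 -1; 0 0 0 0 0 0 -1; 0 0 0 0 0 0 -1; 0 0 0 0 0 0 -1; 0 0 0 0 0 0 -1"
}}

```text
clock: 50.7
eef_pos: [646.8, 67.7, 35.3]
tcp_rot: [-3.142, -0.0, -0.003]
contact_force: [-0.7, -0.4, -1.8]
opening: 0.145
```

{"op": "jog_arm", "data": {
  "increments": "0.05 0 0 0 0 0 -1; 0.05 0 0 0 0 0 -1; 0 0 0 0 0 0 -1; 0 0 0 0 0 0 -1; 0 0 0 0 0 0 -1; 0 0 0 0 0 0 -1; 0 0 0 0 0 0 -1; 0 0 0 0 0 0 -1"
}}

```text
clock: 51.5
eef_pos: [647.8, 67.7, 35.3]
tcp_rot: [-3.142, -0.0, -0.003]
contact_force: [-0.0, -0.3, -2.6]
opening: 0.145
```

{"op": "jog_arm", "data": {
  "increments": "0.05 0 0 0 0 0 -1; 0.05 0 0 0 0 0 -1; 0 0 0 0 0 0 -1; 0 0 0 0 0 0 -1; 0 0 0 0 0 0 -1; 0 0 0 0 0 0 -1; 0 0 0 0 0 0 -1; 0 0 0 0 0 0 -1"
}}

```text
clock: 52.3
eef_pos: [647.9, 67.7, 35.1]
tcp_rot: [3.141, 0.002, -0.003]
contact_force: [-5.2, -1.1, -0.6]
opening: 0.144
```

{"op": "jog_arm", "data": {
  "increments": "-0.1 0 0 0 0 0 -1; -0.1 0 0 0 0 0 -1; -0.05 0 0.1 0 0 0 -1; 0 0 0 0 0 0 -1; 0 0 0 0 0 0 -1; 0 0 0 0 0 0 -1; 0 0 0 0 0 0 -0.4; 0 0 0 0 0 0 -0.4"
}}

```text
clock: 53.1
eef_pos: [646.2, 67.7, 34.3]
tcp_rot: [-3.142, 0.0, -0.003]
contact_force: [0.0, 0.5, 0.8]
opening: 0.301
```

{"op": "jog_arm", "data": {
  "increments": "0 0 0 0 0 0 -0.3; 0 0 0 0 0 0 -0.3; 0 0 -0.5 0 0 0 -0.3; 0 0 -1.5 0 0 0 -0.3; 0 0 -2.5 0 0 0 -0.3; 0 0 -3 0 0 0 -0.3; 0 0 -4 0 0 0 -0.3; -4 0 -3 0 0 0 -0.3"
}}

```text
clock: 53.9
eef_pos: [610.5, 68.1, 183.4]
tcp_rot: [-3.141, -0.007, -0.004]
contact_force: [0.2, 0.3, 1.2]
opening: 0.348
```

{"op": "jog_arm", "data": {
  "increments": "-4.5 0 0 0 0 0 -1; -4.5 0 0 0 0 0 -1; -4.5 0 0 0 0 0 -1; -4.5 0 0 0 0 0 -1; -3 0 0 0 0 0 -1; 0 0 0 0 0 0 -1; 0 0 0 0 0 0 -1; 0 0 0 0 0 0 -1"
}}

```text
clock: 54.7
eef_pos: [397.8, 68.7, 180.2]
tcp_rot: [-3.141, -0.002, -0.003]
contact_force: [0.3, 0.0, -0.7]
opening: 0.0
```

Run:
```python
from h import *
im=snap('side','s22',(240,190,340,260),7)
im=snap('top','t22',(220,120,340,220),6)
s=r.sense();print(s['eef_pos'],s['tcp_rot'],s['opening'],s['contact_force'])
```

```text
[397.47811402  68.61656126 179.65528262] [-3.14144194e+00 -9.83798978e-04 -3.39989256e-03] -0.003863549467251221 [0.23874703 0.21210725 0.14836176]
```

View pics/s22.png

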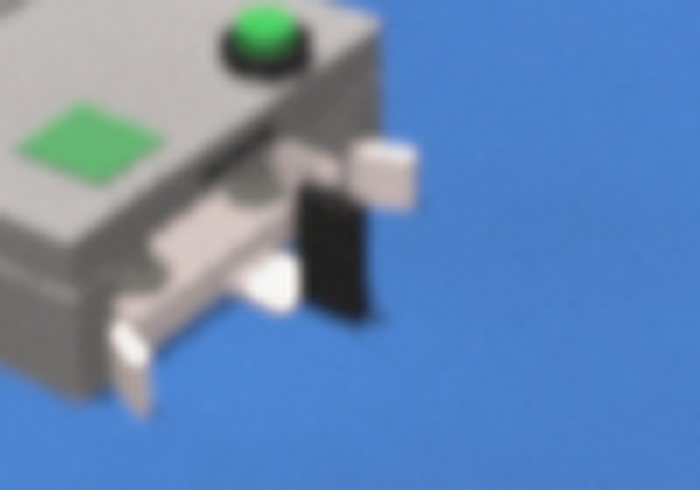

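View pics/t22.png

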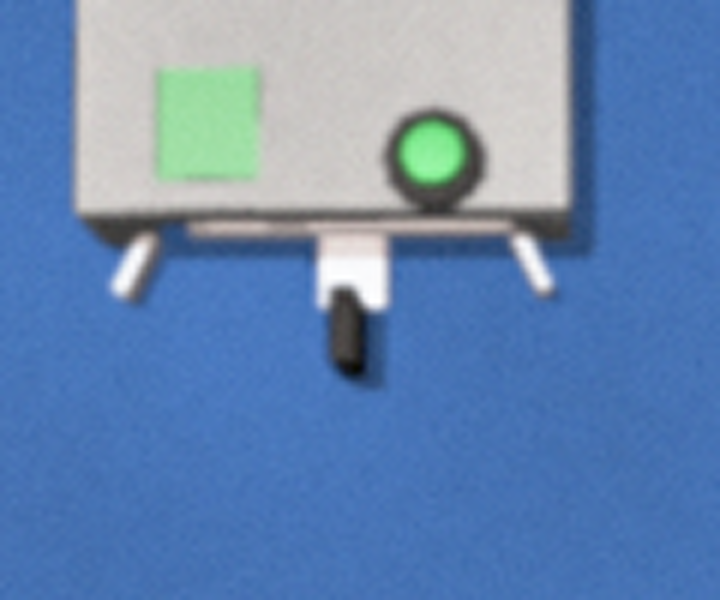

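Run:
```python
from h import *
f=lambda P,o,k:(np.array(P,float)+.5)/k-.5+np.array(o)
A=lambda P:f(P,(220,120),6); S=lambda P:f(P,(240,190),7)
print('tray front rim z20',onz('top',A([(250,237),(480,235)]),20).round(1), 'at z0',onz('top',A([(250,237),(480,235)]),0).round(1))
print('dryer front foot z0',onz('top',A([(110,245),(565,238)]),0).round(1))
print('deck top',onz('top',A([(76,212),(570,211)]),88).round(1))
print('side tray front rim',onz('side',S([(160,335),(240,275),(150,345)]),20).round(1),'bottom',onz('side',S([(165,362)]),0).round(1))
print('side dryer foot',onz('side',S([(83,403)]),0).round(1), 'deck',onz('side',S([(68,245),(380,18)]),88).round(1))
print('fin top', onz('top',A([(343,290),(350,372)]),65).round(1))
print(onz('side',S([(300,185),(368,212)]),65).round(1))
```

```text
tray front rim z20 [[695.5 105.8  20. ]
 [695.3  -0.8  20. ]] at z0 [[ 6.989e+02  1.080e+02  0.000e+00]
 [ 6.988e+02 -2.000e-01  0.000e+00]]
dryer front foot z0 [[695.9 174.2   0. ]
 [697.  -40.1   0. ]]
deck top [[695.8 175.4  88. ]
 [694.  -42.6  88. ]]
side tray front rim [[680.1 139.   20. ]
 [679.9  84.   20. ]
 [679.  147.   20. ]] bottom [[683.7 132.8   0. ]]
side dryer foot [[693.7 175.8   0. ]] deck [[689.7 181.6  88. ]
 [693.9 -40.4  88. ]]
fin top [[663.3  59.1  65. ]
 [626.4  56.   65. ]]
[[660.4  64.   65. ]
 [623.5  63.4  65. ]]
```

Run:
```python
from h import *
im=np.load('pics/last_side.npy'); x0,y0,k=250,195,9
o=cv2.resize(im[195:260,250:335],None,fx=k,fy=k,interpolation=cv2.INTER_CUBIC)
def dot(P,c):
    for p in proj('side',P):
        q=((p+.5-[x0,y0])*k).astype(int); cv2.circle(o,tuple(int(v) for v in q),3,c,-1)
ys=np.linspace(-9,141,11)
dot([(696,y,0) for y in ys],(0,0,255)); dot([(696,y,20) for y in ys],(0,255,255))
dot([(694.5,y,0) for y in (-44,176)],(255,0,255)); dot([(694.5,y,88) for y in (-44,66,176)],(255,0,255))
dot([(694.5,y,58) for y in (-17,66,149)],(255,255,0))
cv2.imwrite('pics/o1.png',o)
for n in('side','top'):
    K,d,R,t,_=cam(n); print(n,(-R.T@t).round(0))
```

```text
side [-73. 975. 852.]
top [ 465.  -42. 1357.]
```

View pics/o1.png

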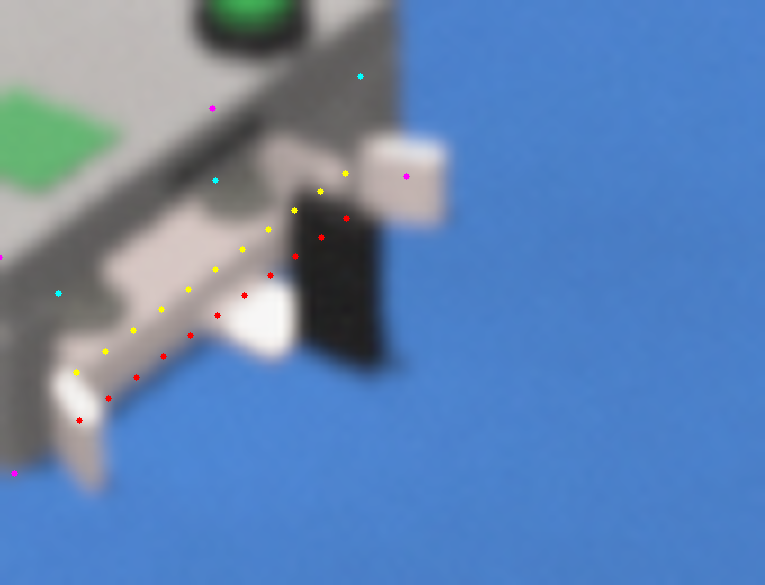

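Run:
```python
from h import *
plan([(560,40,180,-.003,-1),(717,16.5,135,-.003,-1),(717,16.5,112,-.003,-1,4)])
```

```text
rp off [ 0.    -0.001]
1.5 0.3 0 0 0 0 -1; 2.9 0.5 0 0 0 0 -1; 3.7 0.6 0 0 0 0 -1; 3.7 0.6 0 0 0 0 -1; 3 0.6 0 0 0 0 -1; 1.5 0.2 0 0 0 0 -1; 1.4 0.2 0.4 0 0 0 -1; 2.9 0.4 0.8 0 0 0 -1
3.5 0.6 1 0 0 0 -1; 3.6 0.5 1 0 0 0 -1; 2.8 0.4 0.9 0 0 0 -1; 1.5 0.2 0.4 0 0 0 -1; 0 0 0.3 0 0 0 -1; 0 0 0.8 0 0 0 -1; 0 0 0.8 0 0 0 -1; 0 0 0.4 0 0 0 -1
end [717.3  16.5 111.7] -0.003
```

{"op": "jog_arm", "data": {
  "increments": "1.5 0.3 0 0 0 0 -1; 2.9 0.5 0 0 0 0 -1; 3.7 0.6 0 0 0 0 -1; 3.7 0.6 0 0 0 0 -1; 3 0.6 0 0 0 0 -1; 1.5 0.2 0 0 0 0 -1; 1.4 0.2 0.4 0 0 0 -1; 2.9 0.4 0.8 0 0 0 -1"
}}

```text
clock: 55.6
eef_pos: [602.7, 33.5, 166.7]
tcp_rot: [-3.142, 0.001, -0.003]
contact_force: [0.8, -0.1, 0.0]
opening: 0.001
```

{"op": "jog_arm", "data": {
  "increments": "3.5 0.6 1 0 0 0 -1; 3.6 0.5 1 0 0 0 -1; 2.8 0.4 0.9 0 0 0 -1; 1.5 0.2 0.4 0 0 0 -1; 0 0 0.3 0 0 0 -1; 0 0 0.5 0 0 0 -1; 0 0 0 0 0 0 -1; 0 0 0 0 0 0 -1"
}}

```text
clock: 56.4
eef_pos: [715.3, 16.7, 126.3]
tcp_rot: [-3.142, 0.001, -0.003]
contact_force: [0.2, -1.0, 0.2]
opening: -0.002
```

Run:
```python
from h import *
im=snap('side','s23',(220,130,340,240),5)
s=r.sense();print(s['eef_pos'],s['tcp_rot'],s['opening'],s['contact_force'])
```

```text
[715.6137231   16.66356159 126.67442889] [-3.14154630e+00 -1.14995882e-04 -2.97651699e-03] 0.002790697552084485 [-0.01817504  0.62901055  1.03236619]
```

View pics/s23.png

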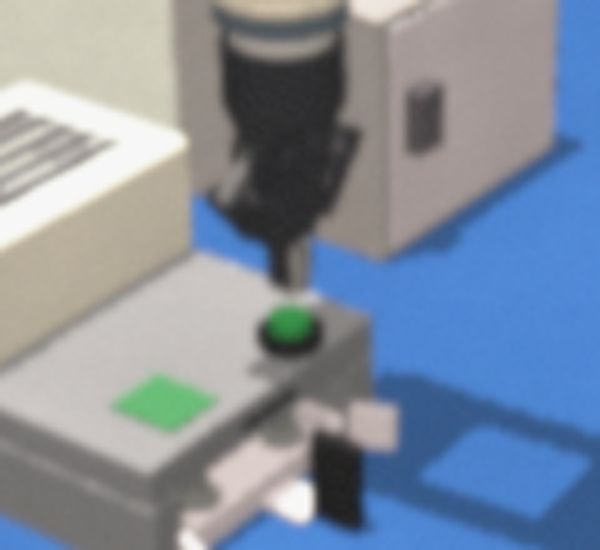

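Aligned above the button. Descend in small steps with force checks.

{"op": "jog_arm", "data": {
  "increments": "0.1 0 0.3 0 0 0 -1; 0 0 0.3 0 0 0 -1; 0 0 0.3 0 0 0 -1; 0 0 0.3 0 0 0 -1; 0 0 0.2 0 0 0 -1; 0 0 0.2 0 0 0 -1; 0 0 0 0 0 0 -1; 0 0 0 0 0 0 -1"
}}

```text
clock: 57.25
eef_pos: [717.1, 16.5, 110.3]
tcp_rot: [3.142, -0.0, -0.003]
contact_force: [-0.4, 0.1, -0.0]
opening: 0.003
```

{"op": "jog_arm", "data": {
  "increments": "0 0 0.1 0 0 0 -1; 0 0 0.1 0 0 0 -1; 0 0 0.1 0 0 0 -1; 0 0 0.1 0 0 0 -1; 0 0 0 0 0 0 -1; 0 0 0 0 0 0 -1; 0 0 0 0 0 0 -1; 0 0 0 0 0 0 -1"
}}

```text
clock: 58.05
eef_pos: [717.2, 16.5, 106.4]
tcp_rot: [3.142, -0.0, -0.003]
contact_force: [-0.2, 0.8, 3.1]
opening: 0.002
```

{"op": "jog_arm", "data": {
  "increments": "0 0 0.1 0 0 0 -1; 0 0 0.1 0 0 0 -1; 0 0 0.1 0 0 0 -1; 0 0 0.1 0 0 0 -1; 0 0 0 0 0 0 -1; 0 0 0 0 0 0 -1; 0 0 0 0 0 0 -1; 0 0 0 0 0 0 -1"
}}

```text
clock: 58.85
eef_pos: [717.3, 16.5, 103.9]
tcp_rot: [-3.142, -0.001, -0.003]
contact_force: [-5.1, -0.0, 15.6]
opening: -0.003
```

{"op": "jog_arm", "data": {
  "increments": "0 0 0.1 0 0 0 -1; 0 0 0.1 0 0 0 -1; 0 0 0 0 0 0 -1; 0 0 0 0 0 0 -1; 0 0 0 0 0 0 -1; 0 0 0 0 0 0 -1; 0 0 0 0 0 0 -1; 0 0 0 0 0 0 -1"
}}

```text
clock: 59.65
eef_pos: [717.4, 16.5, 103.7]
tcp_rot: [-3.142, -0.001, -0.003]
contact_force: [-9.8, 0.3, 27.4]
opening: -0.002
```

Run:
```python
from h import *
im=snap('side','s24',(255,150,315,210),10)
s=r.sense();print(s['eef_pos'],s['tcp_rot'],s['opening'],s['contact_force'])
```

```text
[717.39913191  16.50535368 103.69764685] [-3.14157248e+00 -1.23533349e-03 -3.17208055e-03] -0.0009901206364165435 [-11.25459204   0.04165838  27.41002045]
```

View pics/s24.png

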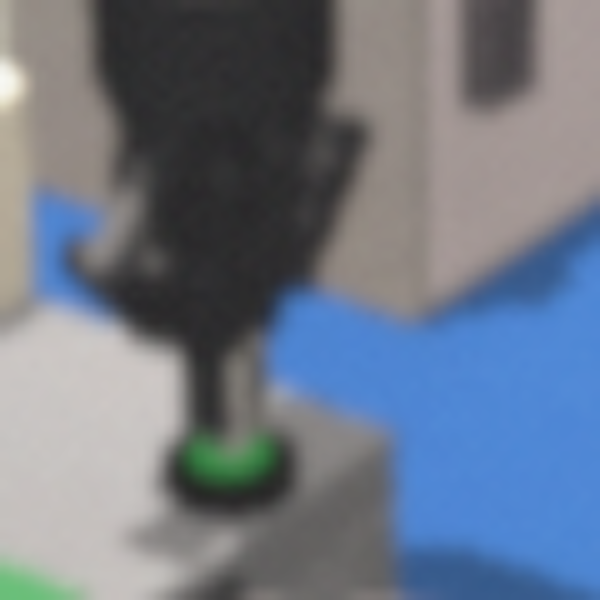

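{"op": "jog_arm", "data": {
  "increments": "0 0 -0.4 0 0 0 -1; 0 0 -1 0 0 0 -1; 0 0 -2 0 0 0 -1; 0 0 -3 0 0 0 -1; -2 0 -3 0 0 0 -1; -3.5 0 -2 0 0 0 -1; -4 0 0 0 0 0 -1; -4 0 0 0 0 0 -1"
}}

```text
clock: 60.5
eef_pos: [580.8, 16.9, 214.7]
tcp_rot: [-3.142, -0.001, -0.003]
contact_force: [0.5, 0.1, -0.4]
opening: -0.001
```

{"op": "jog_arm", "data": {
  "increments": "-4 0 0 0 0 0 -1; -4 0 0 0 0 0 -1; -4 0 0 0 0 0 -1; -3.5 0 0 0 0 0 -1; -2 0 0 0 0 0 -1; 0 0 0 0 0 0 -1; 0 0 0 0 0 0 -1; 0 0 0 0 0 0 -1"
}}

```text
clock: 61.3
eef_pos: [408.4, 17.5, 214.5]
tcp_rot: [-3.142, -0.001, -0.003]
contact_force: [0.4, -0.2, -0.1]
opening: -0.0
```

Run:
```python
from h import *
im=snap('side','s25',(160,130,420,300),3)
im=snap('top','t25',(120,100,330,260),3)
s=r.sense();print(s['clock'],s['eef_pos'],s['contact_force'])
a=np.load('pics/last_top.npy')
cv2.imwrite('pics/t26.png',cv2.resize(a[120:220,220:340],None,fx=6,fy=6,interpolation=cv2.INTER_CUBIC))
```

```text
61.4 [408.06042966  17.50461647 214.25149059] [-0.00567686 -0.22451378  0.0126354 ]
```

View pics/s25.png

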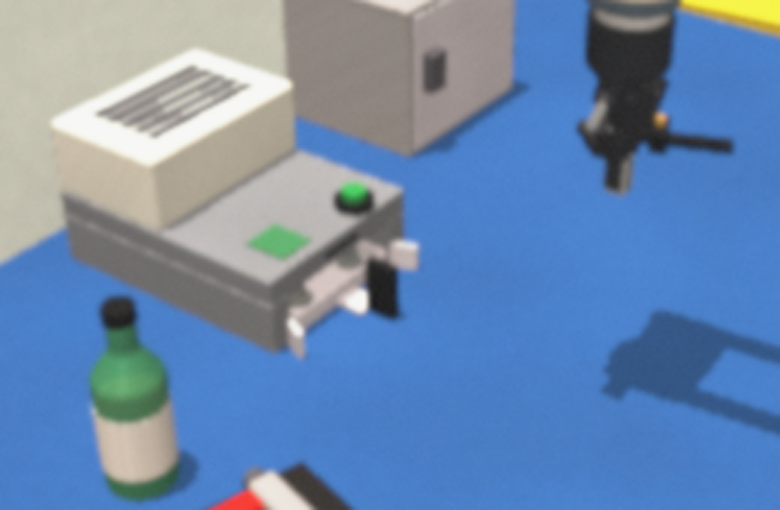

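View pics/t26.png

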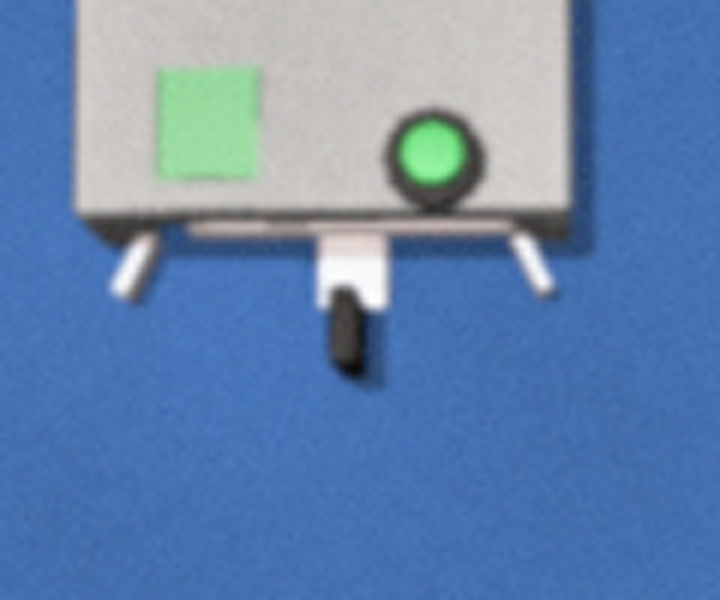

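View pics/t25.png

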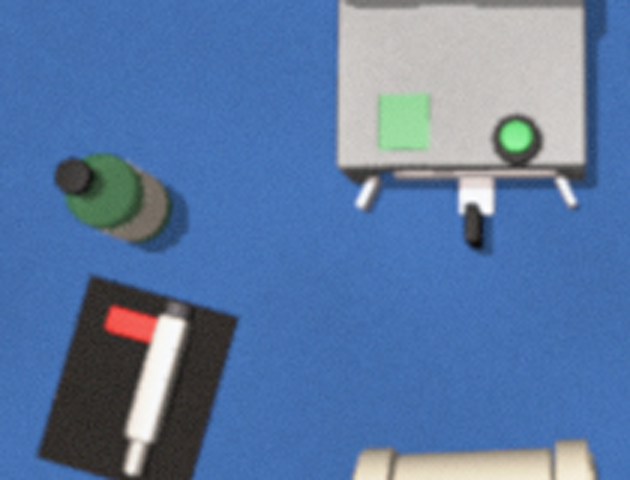

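Run:
```python
from rig import r
print(r.sign_off())
```

```text
the job is handed in; nothing more can be done
None
```

The rivets are spread, the tray is in the dryer and the start button was pressed. I handed the job in at about 61 s of the 208 s allowed; it reports no verdict.

- **Rivet tool:** it lies on the black mat. The last top picture shows it still there, with the bottle unmoved.
- **Rivets:** eight were present, six in the clump and two loose. I moved seven. One was already well placed, so I left it. A picture with the arm clear showed all eight standing, at least about 52 mm between centres, which is a gap of about 22 mm. I last saw all eight in that pattern just before the tray entered the slot. Once inside, the deck hides most of them.
- **Tray:** I slid it in by its handle until it met the back of the slot (about 5 N), then eased it back about 1.7 mm. That puts its origin roughly 92 mm inside.
- **Button:** I pressed it to a hard stop, where the force rose to about 27 N with no further travel, and then released it. The fingers were centred on it and did not touch the collar.

**One check disagreed:** the top camera put the front edge flush to within about 2 mm, which fits the contact reading. The side camera read about 10 mm short on my first try. A second check put that at about 4 mm. The dryer's own edge looks shifted a similar amount in that view, so I relied on the contact and the top view.

I saw no knock to the tool or tray and no slip of the grip.

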